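Shake a brick sample clean on the bench shaker

ROBOT

A 6-joint arm with a two-finger parallel gripper is mounted at the origin on the work surface; the furniture and walls round the work are solid. World frame = base frame: x ahead of the robot, y to its left, z up, the work surface at z = 0. Lengths are in m, angles in rad, forces in N, time in s.
With the tool pointing down it reaches from about 0.375 to 0.975 m from the base axis. Payload 3.8 kg.
Tool frame: the origin (TCP) lies at the very end of the fingers, on their centre line; the grasp point (between the pads) lies 19 mm behind it; z points along the fingers, y is the line along which they close (so a half turn about z gives the same grasp; the last joint's range is limited). The gripper opens to 85 mm and grips with 20 to 120 N. Pads are 22 mm wide; open, the fingers measure 114 mm over their backs; the gripper's body (76 mm by 85 mm) begins 54 mm behind the grasp point. The pads swing forward as they close: fully open they stand 13 mm farther back than shut.
Start: joints at [1.23, 0.264, 1.604, -0, 1.274, -0.037], TCP at [0.202, 0.644, 0.204] pointing down, gripper open.
Joint ranges: [-2.63, 2.63], [-0.94, 2.18], [0.31, 2.57], [-1.31, 4.45], [0, 2.66], [-2.55, 2.55]. Speed limits (rad/s): [2.57, 2.57, 3.14, 3.14, 3.14, 3.14].

INTERFACE

Orientations are given as a rotation vector (axis times angle).
In Python, from workcell import bot gives the robot as it stands.
- The arm moves only by the shell command python3 -m creep 'ROWS' [FORCE]. ROWS is JSON, a list of rows, each a list of 5 numbers: the shift along the tool's x, y, z in units of 0.05 m (1.0 is 0.05 m), then the turn about the tool's z in units of 0.1 rad (1.0 is 0.1 rad), then the opening, from 0 (shut) to 1 (fully open). In form: [[tx, ty, tz, spin, hand], ...]. A call has 1 to 20 rows; each row shifts and turns the commanded pose from where the row before left it, along the tool's axes as they then stand; what a row does not reach is not made up. A row lasts 1/8 s, in which the tool goes at most 62.5 mm and 10.7 degrees, less where a joint would pass 70% of its speed; a pose out of reach is approached as far as the arm can. A call with a number of a shift or a turn outside -1 to 1 is refused whole. A call with a gripper value outside its range is refused whole. The fingers move at their own pace and stop on an object; FORCE is the grip in N (left out, the last holds). Time passes only in rows, so rows that do not move let the fingers close. It gives the time, the measured TCP pose, the force, the opening and the grip force at its end, in the units of the state.
- bot.read_state(): the state, without advancing time (a new reading comes with each control period).
- bot.read_camera(name): name is "scene" or "top"; returns a dict with "pixels" (420x560x3 uint8, red, green, blue), "vfov" (degrees; the focal length in pixels is half the picture's height over the tangent of half this angle, whatever the lens; pixels are square), "cx", "cy" (the principal point, pixels), "world_to_cam" (4x4, takes a point from world to camera coordinates). Camera axes: x right, y down, z forward; pixel columns grow to the right and rows downward; lengths in m; the calibration is good to about 2 mm. A picture is of the moment at which its call begins. There is no depth.
- bot.finish_job(): hands the job in; it is judged then, once.
Trained networks look in a picture, given as the dict that the camera call returned (one of the last four; its "shot" number tells which), for a name from the list of things; names that differ only in an ending like _2 or _b are one class to them, and where a whole thing is asked for, a point or a joint stands for the part that bears it (a point fixed in the world has none). Each returns a list of dicts, best first, with "score" (0 to 1); they miss things now and then, are a little off and sometimes report something else, mostly with a low value. They report only what shows in the picture. A call takes as long as a camera call.
- bot.look_for(target, picture): "bbox" ([left, top, right, bottom] in pixels, round what is visible of it).
- bot.regions_of(target, picture): "mask" (420x560 bool, what is visible of it) and "bbox" ([left, top, right, bottom] in pixels, round what is visible of it).
The state is a dict: "time": time; "q": joint angles; "joint_vel": joint speeds; "joint_torque": joint torques, N m; "tool_pos": TCP position; "tcp_rot": TCP orientation; "wrist_force": force on the tool from outside, world axes, zero at the start; "torque": the same for the moment, N m; "width": opening from 0.0 (shut) to 1.0 (fully open); "grip_force": force on a finger pad.
Only numpy, scipy, OpenCV 4.12 (cv2) and the standard library are available. Lean on these libraries where they do the work, as an engineer would, in place of code of your own. Each camera call takes 0.05 s, during which the arm holds its last target. There are 200 camera calls.

TASK

Get the bench shaker ready by clearing every scrap (wood spacer and plastic wedges) into the open steel tray, lay the brick sample from its plywood board flat on the bed, centred under the clamp pad, and push the clamp handle down until it locks over centre on the sample. Then press the two-rib key so that it latches and the round off key pops up, let it run two seconds, press the round off key so that the two-rib key pops up, and only then press the release lever so that the clamp springs open. Put the sample back flat on its board with the shaker off and the scraps in the tray; never press the one-rib key, never latch a run key unless the clamp is locked, and leave the tape measure and nail tin where they are.

Things in the scene. Friction and masses are not known exactly. Their poses are not given: they have to be found in the camera images.
- shaker: fixed grey bench shaker, 180 (its x) x 340 (its y) mm, deck 35 mm high; origin under its centre, y to the left at yaw 0. Steel bed 172 x 130 mm, centre at (0, 95), top 41 mm high. Clamp on the line x = 25 mm: bracket y -15 to -71, 105 mm high; open, its arm stands upright at y = -35, 245 mm high, pad at the top facing +y, at y = 11; closed, it lies level 105 mm high. Key panel front right.
- bed_spot (a point): point on the bed's top surface straight below the closed clamp pad, at (25, 95, 41) mm in the shaker's frame; the sample's centre belongs here
- clamp_pad: round rubber clamp pad, 20 mm across, on a sprung spindle at the free end of the clamp arm; origin at the centre of its face. Locked, it presses on the 30 mm high sample with 4 to 12 N
- clamp_handle (a joint): handle angle, rad: 0 open (1.15 rad above level, held by a light spring), dead centre about 1.0, stop 1.15 = level, pointing to the shaker's -y. The arm comes down with it; past 1.0 it stays locked at 1.15 if a part is under the pad, else it springs open. Pivots about the shaker's x at (25, -50, 72) mm in its frame; pushing the grip down takes under 6 N
- handle_grip (a point): middle of the black handle grip, 100 mm from the handle's pivot; the handle is 14 mm wide (along the shaker's x), 14 mm deep and its grip reaches from 56 to 118 mm from the pivot
- release_lever (a joint): angle of the release lever, rad: 0 at rest (sprung), 0.40 pressed right down; before 0.3 it has kicked the locked handle back over centre and the clamp springs open
- release_top (a point): point on the top face of the release lever's black paddle (22 mm along x, 44 mm along y; it ends 11 mm to the -y side), 45 mm beside the handle on its far (+x) side, about 54 mm above the table at rest; press it straight down about 11 mm, under 10 N; its pivot lies 36 mm to the +y side
- key_off (a joint): travel of the round off key (21 mm across), m: 0 up, about 0.007 latched down, 0.008 bottomed. The three keys are interlocked: pressing one to the bottom (under 6 N) latches it and lets the latched one pop up. The off key starts latched
- key_off_top (a point): centre of the top face of the round off key, leftmost (+y) of the three keys, 54 mm above the table when up; keys are 38 mm apart along the shaker's y and move straight down
- key_one (a joint): travel of the one-rib square key, middle of the three, m; as key_off. Not to be used
- key_two (a joint): travel of the two-rib square key (20 x 20 mm), m; as key_off
- key_two_top (a point): centre of the top face of the two-rib square key, rightmost (-y) of the three, 54 mm above the table when up; its two ribs rise 1.5 mm above it but do not resist the finger
- tray: open steel tray, fixed, 150 (its x) x 180 (its y) x 35 mm, walls and floor 4 mm; origin at the centre of its underside. It may stand to the left or to the right of the shaker
- board: plywood board, fixed, 120 (x) x 140 (y) x 9 mm, on the other side of the shaker; origin at the centre of its underside
- sample: red-brown brick offcut, 52 (its x) x 75 (its y) x 30 mm, about 0.2 kg; origin at the centre of its underside; starts on the board
- spacer: softwood spacer, 35 (x) x 90 (y) x 20 mm; origin at the centre of its underside; always there
- wedge0: plastic levelling wedge, 18 (x) x 44 (y) x 10 mm at its thick end, tapering along its y axis; origin at the centre of its underside; may be absent
- wedge1: plastic levelling wedge, 18 (x) x 44 (y) x 10 mm at its thick end, tapering along its y axis; origin at the centre of its underside; may be absent
- wedge2: plastic levelling wedge, 18 (x) x 44 (y) x 10 mm at its thick end, tapering along its y axis; origin at the centre of its underside; may be absent
- tape: tape measure 42 x 84 x 66 mm, bystander
- tin: open round nail tin, 65 mm across, 45 mm high, bystander

How it is judged:
On the way, in this order (a step that is already met when the one before it is completed fails the run):
1. every scrap lies in the steel tray (x of spacer in the frame of tray between -0.071 and 0.071 m and y of spacer in the frame of tray between -0.086 and 0.086 m and height (world z) of each of spacer, wedge0, wedge1, wedge2 below 0.045 m and x of wedge0 in the frame of tray between -0.071 and 0.071 m and y of wedge0 in the frame of tray between -0.086 and 0.086 m and x of wedge1 in the frame of tray between -0.071 and 0.071 m and y of wedge1 in the frame of tray between -0.086 and 0.086 m and x of wedge2 in the frame of tray between -0.071 and 0.071 m and y of wedge2 in the frame of tray between -0.086 and 0.086 m), for 0.2 s.
2. the sample lies flat on the bed under the clamp and is let go (horizontal distance between sample and bed_spot below 0.02 m and angle between sample's own z axis and vertical below 0.1 rad and z of sample in the frame of bed_spot between -0.004 and 0.006 m and contact force between the fingers and sample below 0.2 N), for 0.2 s.
3. the clamp is locked over centre on the sample (horizontal distance between sample and bed_spot below 0.02 m and angle between sample's own z axis and vertical below 0.1 rad and z of sample in the frame of bed_spot between -0.004 and 0.006 m and value of joint clamp_handle above 1.08 rad and contact force between clamp_pad and sample above 2 N), for 0.3 s.
4. the two-rib key is latched and the off key is up for two seconds, clamp locked (value of joint key_two above 0.0055 m and value of joint key_off below 0.002 m and value of joint clamp_handle above 1.08 rad and contact force between clamp_pad and sample above 2 N), for 2 s.
5. the off key is latched and the two-rib key is up, clamp still locked (value of joint key_off above 0.0055 m and value of joint key_two below 0.002 m and value of joint clamp_handle above 1.08 rad and contact force between clamp_pad and sample above 2 N), for 0.2 s.
6. the release lever is pressed (value of joint release_lever above 0.12 rad).
7. the clamp has sprung open (value of joint clamp_handle below 0.3 rad), for 0.2 s.
At the end, for the whole second after the job is handed in: scraps inside the tray; sample flat (0.1 rad) on the board, centre within 50 mm (board x) and 60 mm (y) of its centre; off key latched (over 5.5 mm), other keys up (under 2 mm); clamp handle under 0.3 rad; release lever up; all at rest (all of step 1 and x of sample in the frame of board between -0.05 and 0.05 m and y of sample in the frame of board between -0.06 and 0.06 m and angle between sample's own z axis and vertical below 0.1 rad and height (world z) of sample between 0.004 and 0.014 m and linear speed of each of sample, spacer, wedge0, wedge1, wedge2 below 0.03 m/s and value of joint key_off above 0.0055 m and value of joint each of key_two, key_one below 0.002 m and value of joint clamp_handle below 0.3 rad and value of joint release_lever below 0.1 rad); the robot touches nothing.
It fails at once if the one-rib key is pressed (value of joint key_one above 0.005 m).
It fails at once if the two-rib key is pressed in while the clamp is not locked (value of joint key_two above 0.005 m and value of joint clamp_handle below 1 rad).
It fails at once if the tape measure is disturbed (moved more than 40 mm) (distance of tape from where it was at the start of the episode above 0.04 m).
It fails at once if the nail tin is disturbed (moved more than 40 mm) (distance of tin from where it was at the start of the episode above 0.04 m).
Of wedge0, wedge1, wedge2 only 1 to 3 are there at a start; the rules pass over those that are not, and their reading is None.
At some moment in a run one of spacer may be knocked a few centimetres aside while the robot is not near it.
Once in a run the grip may slacken for a moment while it holds something.
It also fails if it takes over 210 s, if anything falls off the work surface, if the arm or the gripper's body presses on something with over 40 N, if the wrist force passes 120 N, or if a joint passes its speed limit or range.

## Working session

There is one attempt and no reset: what is moved stays moved. The work goes in short steps, Python scripts to look and compute and a shell command to move; the robot and the scene stay as the last step left them, time stands still between calls to the robot, and variables do not carry over. Pictures are saved under pics/ and viewed, at most 14 in all, crops included, and the job is handed in when it is done.

```bash
ls; mkdir -p pics; python3 - <<'E'
from workcell import bot
import cv2,numpy as np
print(bot.read_state())
for n in("scene","top"):
    p=bot.read_camera(n); print(n,p["vfov"],p["cx"],p["cy"],np.round(p["world_to_cam"],3).tolist())
    cv2.imwrite(f"pics/{n}0.png",cv2.resize(p["pixels"][:,:,::-1],(800,600),interpolation=cv2.INTER_CUBIC))
    for t in["shaker","tray","board","sample","spacer","wedge0","tape","tin","clamp_handle","release_lever","key_off","key_two","key_one","clamp_pad"]:
        print(t,[(round(d["score"],2),[int(v) for v in d["bbox"]]) for d in bot.look_for(t,p)])
E
```

```text
pics
{'time': 0.0, 'q': array([ 1.23008988e+00,  2.64777201e-01,  1.60536666e+00,  1.37454802e-05,
        1.27371525e+00, -3.69185038e-02]), 'joint_vel': array([-8.22040647e-04, -2.70862153e-04, -1.98632854e-05,  2.12417400e-04,
        1.07605197e-03, -6.66558035e-04]), 'joint_torque': array([-5.28469445e-04, -5.15123928e+01, -3.67307854e+01, -1.69223736e-04,
        1.32963056e-02,  1.49145131e-05]), 'tool_pos': array([0.2016608 , 0.64334007, 0.20284987]), 'tcp_rot': array([-0.47529582, -3.10498508,  0.00349252]), 'wrist_force': array([ 0.02701495, -0.11187234,  0.94186404]), 'torque': array([ 0.03472511, -0.05194313, -0.03785732]), 'grip_force': 0.0, 'width': 1.0024920388731948}
scene 54.76489349842081 280.3230244744213 217.41365695889462 [[0.607, -0.795, 0.006, -0.295], [-0.629, -0.485, -0.607, 0.38], [0.486, 0.364, -0.795, 1.207], [0.0, 0.0, 0.0, 1.0]]
shaker [(0.83, [236, 194, 344, 286])]
tray [(0.56, [170, 167, 228, 216])]
board [(0.72, [347, 276, 401, 326])]
sample [(0.81, [366, 283, 392, 303])]
spacer [(0.77, [254, 211, 281, 232])]
wedge0 [(0.5, [254, 233, 267, 242]), (0.39
[... 515 characters left out ...]
, [98, 201, 174, 260])]
board [(0.61, [372, 179, 427, 225])]
sample [(0.83, [389, 180, 417, 208])]
spacer [(0.95, [232, 200, 268, 221]), (0.69, [313, 179, 340, 202]), (0.25, [302, 186, 325, 202])]
wedge0 [(0.39, [237, 191, 254, 196])]
tape [(0.85, [160, 266, 194, 282]), (0.46, [314, 180, 340, 201])]
tin [(0.75, [367, 246, 391, 270])]
clamp_handle [(0.57, [303, 185, 324, 201]), (0.28, [313, 177, 339, 201]), (0.19, [318, 224, 327, 229])]
release_lever [(0.66, [311, 177, 337, 203])]
key_off [(0.5, [293, 227, 299, 228]), (0.22, [223, 177, 344, 244])]
key_two [(0.53, [320, 223, 327, 231])]
key_one [(0.7, [303, 189, 325, 199]), (0.54, [304, 224, 314, 230])]
clamp_pad [(0.58, [281, 178, 294, 184])]
```

View pics/scene0.png

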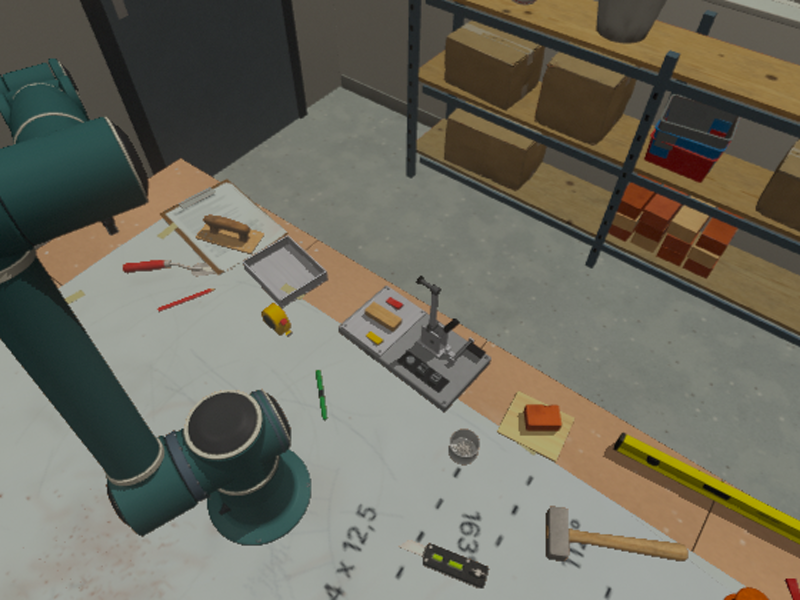

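View pics/top0.png

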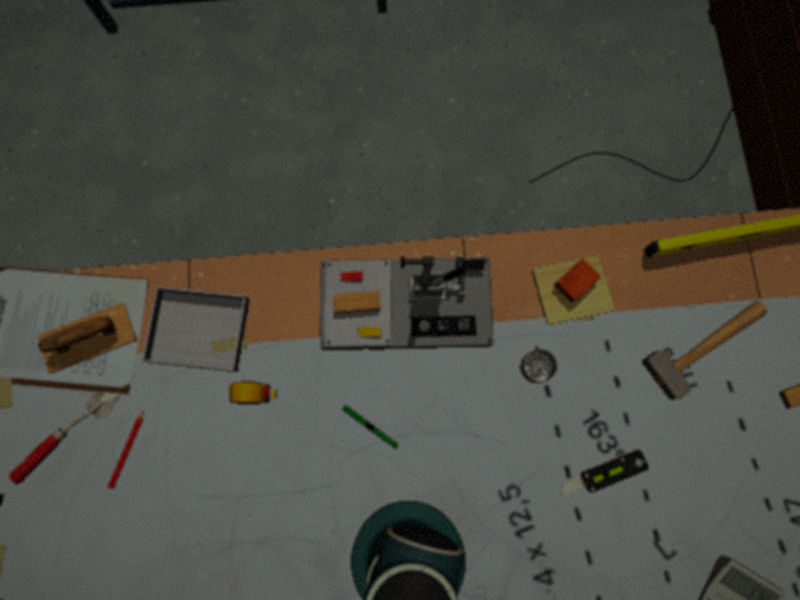

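```bash
cat > h.py <<'E'
from workcell import bot
import cv2,numpy as np
from scipy.optimize import minimize
def shots(): return [bot.read_camera(n) for n in("scene","top")]
def proj(p,P):
    f=p["pixels"].shape[0]/2/np.tan(np.radians(p["vfov"])/2)
    c=np.c_[np.atleast_2d(P),np.ones(len(np.atleast_2d(P)))]@np.array(p["world_to_cam"])[:3].T
    return c[:,:2]/c[:,2:]*f+[p["cx"],p["cy"]]
def ray(p,uv,z):
    f=p["pixels"].shape[0]/2/np.tan(np.radians(p["vfov"])/2)
    T=np.array(p["world_to_cam"]);o=-T[:3,:3].T@T[:3,3]
    d=T[:3,:3].T@[(uv[0]-p["cx"])/f,(uv[1]-p["cy"])/f,1]
    return o+d*(z-o[2])/d[2]
def box(x,y,a,d,z):
    P=np.array([[i*d[0]/2,j*d[1]/2,k*d[2]] for i in(-1,1) for j in(-1,1) for k in(0,1)])
    c,s=np.cos(a),np.sin(a); return P@np.array([[c,-s,0],[s,c,0],[0,0,1]]).T+[x,y,z]
def fill(p,P):
    h=cv2.convexHull(proj(p,P).astype(np.float32))[:,0]
    im=np.zeros((420*4,560*4),np.uint8); cv2.fillConvexPoly(im,np.round((h+.5)*64).astype(int),255,shift=4)
    return cv2.resize(im,(560,420),interpolation=cv2.INTER_AREA)/255.
def fit(masks,d,z,a0s=(0,.5,1,-.5,-1,1.57)):
    "masks: list of (picture,mask)"
    p,m=masks[0]; v,u=np.nonzero(m); x0=ray(p,(u.mean(),v.mean()),z+d[2]/2)
    def cost(q):
        t=0
        for p,m in masks:
            r=fill(p,box(q[0],q[1],q[2],d,z)); t+=1-np.minimum(r,m).sum()/np.maximum(r,m).sum()
        return t/len(masks)
    best=min((minimize(cost,[x0[0],x0[1],a],method="Nelder-Mead",options=dict(initial_simplex=np.array([x0[0],x0[1],a])+np.array([[0,0,0],[.01,0,0],[0,.01,0],[0,0,.3]]))) for a in a0s),key=lambda r:r.fun)
    return np.r_[best.x,best.fun]
E
python3 - <<'E'
from h import *
S=shots()
D=dict(tray=((.15,.18,.035),0),board=((.12,.14,.009),0),sample=((.052,.075,.03),.009),spacer=((.035,.09,.02),.041))
for t,(d,z) in D.items():
    M=[(p,r[0]["mask"]) for p in S for r in[bot.regions_of(t,p)] if r]
    print(t,[int(m.sum()) for _,m in M],np.round(fit(M,d,z),4),[np.round(fit([k],d,z),4) for k in M])
for p in S:
    r=bot.regions_of("wedge0",p)
    for k in r:
        v,u=np.nonzero(k["mask"]); print(k["score"],u.mean(),v.mean(),len(u),ray(p,(u.mean(),v.mean()),.045))
for n,p,(l,t,w,h) in(("s",S[0],(230,160,130,135)),("t",S[1],(215,170,135,85))):
    c=p["pixels"][t:t+h,l:l+w,::-1]; c=cv2.convertScaleAbs(c,alpha=1.5); k=min(800/w,600/h); cv2.imwrite(f"pics/c{n}.png",cv2.resize(c,None,fx=k,fy=k,interpolation=cv2.INTER_CUBIC)); print(k)
E
```

```text
tray [1792, 3578] [ 0.4699  0.3793 -0.1908  0.0334] [array([ 0.469 ,  0.3783, -0.1793,  0.0358]), array([ 0.4702,  0.38  , -0.1947,  0.0288])]
board [1029, 1526] [ 0.4878 -0.3807  0.1228  0.3119] [array([ 0.4871, -0.3814,  0.1156,  0.3492]), array([ 0.4876, -0.38  ,  0.127 ,  0.2723])]
sample [445, 546] [ 0.5017 -0.3856  0.6534  0.104 ] [array([ 0.5012, -0.3852,  0.6511,  0.1075]), array([ 0.5036, -0.3858,  0.6462,  0.0871])]
spacer [295, 459] [0.4907 0.0577 0.0056 0.073 ] [array([0.49  , 0.0577, 0.0252, 0.0839]), array([ 0.4908,  0.0579, -0.0064,  0.0526])]
0.63 261.0147058823529 236.01470588235293 68 [0.42810058 0.0390751  0.045     ]
0.39 276.6551724137931 212.44827586206895 29 [0.54232251 0.0593858  0.045     ]
0.48 244.6701030927835 192.88659793814432 97 [0.54359238 0.06691707 0.045     ]
0.2 376.7049504950495 255.36831683168316 505 [ 0.33630075 -0.28047759  0.045     ]
4.444444444444445
5.925925925925926
```

View pics/cs.png

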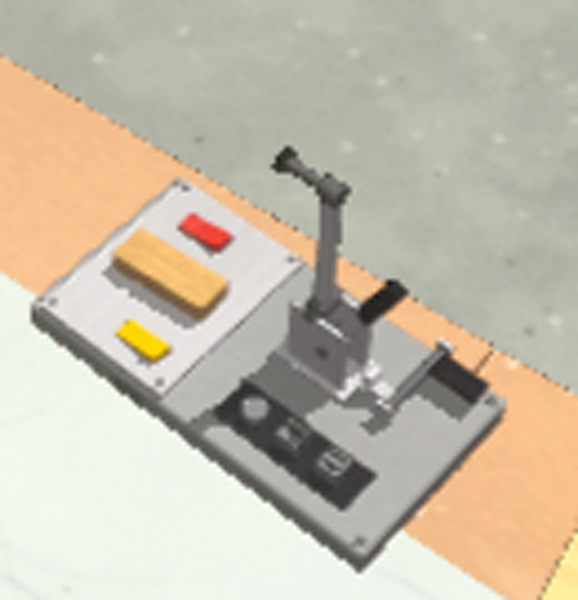

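View pics/ct.png

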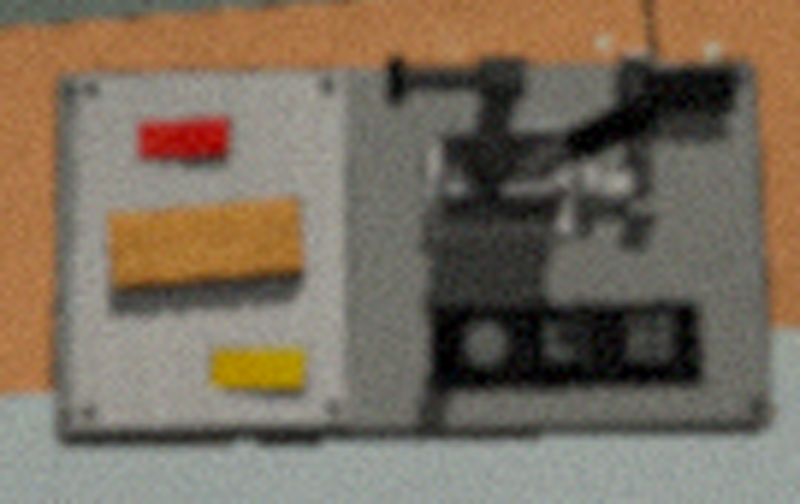

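```bash
python3 - <<'E'
from h import *
from scipy.optimize import least_squares
S=shots()
u=lambda a,k,o:(np.array(a,float)+.5)/k-.5+o
s=u([(180,180),(500,402),(362,557),(33,307)],40/9,(230,160)); t=u([(62,73),(750,65),(772,422),(62,430)],800/135,(215,170))
C=np.array([[.09,.17],[.09,-.17],[-.09,-.17],[-.09,.17]])
def W(q,P,z):
    c,n=np.cos(q[2]),np.sin(q[2]);P=np.array(P);return np.c_[P@np.array([[c,n],[-n,c]])+q[:2],np.full(len(P),z)]
f=lambda q:np.r_[(proj(S[0],W(q,C,.035))-s).ravel(),(proj(S[1],W(q,C,.035))-t).ravel()]
r=least_squares(f,[.48,0,0],loss="soft_l1");q=r.x;print(q,np.round(f(q),1))
for nm,uv in(("off",[(255,408),(487,340)]),("one",[(292,435),(560,342)]),("two",[(337,461),(650,340)])):
    for p,c,k,o in((S[0],uv[0],40/9,(230,160)),(S[1],uv[1],800/135,(215,170))):
        w=ray(p,u(c,k,o),.047 if nm=="off" else .054);c_,n=np.cos(q[2]),np.sin(q[2]);d=w[:2]-q[:2];print(nm,w,[d@[c_,n],d@[-n,c_]])
print("bed",W(q,[(.025,.095)],.041),"rel wedge/handle",W(q,[(.025,-.05)],0))
for nm,uv in(("red",[(206,232),(184,137)]),("yel",[(143,340),(258,367)])):
    print(nm,ray(S[0],u(uv[0],40/9,(230,160)),.047),ray(S[1],u(uv[1],800/135,(215,170)),.047))
# handle grip, paddle
g=lambda l,a:W(q,[(.025,-.05-l*np.cos(a))],.072+l*np.sin(a))[0]
print("grip open",g(.1,1.15),"closed",g(.1,0), "tip", g(.118,1.15))
for P in(g(.1,1.15),W(q,[(.07,-.11)],.054)[0]):
    print([ (proj(p,P)[0]+.5-o)*k for p,k,o in((S[0],40/9,(230,160)),(S[1],800/135,(215,170)))])
E
```

```text
[ 0.48362625 -0.03994065 -0.07016501] [ 0.  -1.5  2.3 -0.2  0.1  0.5 -1.4 -0.7 -0.7 -0.5  1.6 -1.1  1.2  1.
 -1.5  1.7]
off [ 0.43138744 -0.06984159  0.047     ] [np.float64(-0.050013995771350864), np.float64(-0.03348969246849699)]
off [ 0.43329237 -0.07026045  0.047     ] [np.float64(-0.048084390258690386), np.float64(-0.0337739743425124)]
one [ 0.42550513 -0.10819265  0.054     ] [np.float64(-0.05319313455531811), np.float64(-0.07215878228586133)]
one [ 0.42823125 -0.103531    0.054     ] [np.float64(-0.050800543455262206), np.float64(-0.06731748457813772)]
two [ 0.42759508 -0.14737704  0.054     ] [np.float64(-0.04836121305095153), np.float64(-0.11110023273661064)]
two [ 0.42554229 -0.1452626   0.054     ] [np.float64(-0.05055718836234636), np.float64(-0.10913491420278591)]
bed [[0.51522495 0.05307291 0.041     ]] rel wedge/handle [[ 0.50505937 -0.09157031  0.        ]]
red [0.54185899 0.06216629 0.047     ] [0.54335442 0.0640405  0.047     ]
yel [0.42836045 0.03579648 0.047     ] [0.42984722 0.03734443 0.047     ]
grip open [ 0.50219556 -0.13231855  0.16327639] closed [ 0.49804862 -0.19132426  0.072     ] tip [ 0.50168008 -0.13965323  0.17970614]
[array([389.60168124, 297.96922181]), array([628.12365234, 122.90037466])]
[array([434.69546404, 360.32268969]), array([642.14920066,  90.19766826])]
```

```bash
cat >> h.py <<'E'
from scipy.spatial.transform import Rotation as R
def st():
    s=bot.read_state(); r=R.from_rotvec(s["tcp_rot"]).as_matrix(); return s,r
def to(x,y,z,yaw=None):
    "units to go: spin first (closing line to world angle yaw), then shift in the axes after it"
    s,r=st(); a=np.arctan2(r[1,1],r[0,1]); d=0 if yaw is None else (a-yaw+np.pi/2)%np.pi-np.pi/2
    r2=r@R.from_rotvec([0,0,d]).as_matrix()
    print("spin",round(d*10,2),"shift",np.round(r2.T@(np.array([x,y,z])-s["tool_pos"])/.05,2),"alt spin",round((d-np.sign(d)*np.pi)*10,1),"q6",round(s["q"][5],2))
def show():
    s,r=st(); print("t",round(s["time"],2),"pos",np.round(s["tool_pos"],4),"yaw",round(np.arctan2(r[1,1],r[0,1]),3),"tilt",np.round(r[:2,2],3),"F",np.round(s["wrist_force"],1),"w",round(s["width"],3),"g",round(s["grip_force"],1))
def colmask(p,rgb_test,roi):
    im=p["pixels"].astype(int); m=rgb_test(im[...,0],im[...,1],im[...,2]); k=np.zeros_like(m); l,t,r,b=roi; k[t:b,l:r]=m[t:b,l:r]; return k
E
python3 - <<'E'
from h import *
S=shots()
T={"red":lambda r,g,b:(r>90)&(r>2*g)&(r>2*b),"yel":lambda r,g,b:(r>90)&(g>.7*r)&(b<.45*r)}
for n,f in T.items():
    M=[(S[0],colmask(S[0],f,(236,194,300,260))),(S[1],colmask(S[1],f,(225,180,275,245)))]
    print(n,[int(m.sum()) for _,m in M],np.round(fit(M,(.018,.044,.009),.041,(0,-.3,.3)),4))
to(.429,.037,.2,-.03)
E
```

```text
red [41, 73] [ 0.5442  0.0675 -0.0337  0.3896]
yel [53, 184] [ 0.4291  0.0383 -0.0844  0.4526]
spin 12.97 shift [-12.     4.9    0.08] alt spin -18.4 q6 -0.04
```

```bash
python3 -m creep '[[0,0,0,1,0.5],[0,0,0,1,0.5],[0,0,0,1,0.5],[0,0,0,1,0.5],[0,0,0,1,0.5],[0,0,0,1,0.5],[0,0,0,1,0.5],[0,0,0,1,0.5],[0,0,0,1,0.5],[0,0,0,1,0.5],[0,0,0,1,0.5],[0,0,0,1,0.5],[0,0,0,1,0.5]]' 40
python3 -m creep '[[-0.8,0.33,0,0,0.5],[-0.8,0.33,0,0,0.5],[-0.8,0.33,0,0,0.5],[-0.8,0.33,0,0,0.5],[-0.8,0.33,0,0,0.5],[-0.8,0.33,0,0,0.5],[-0.8,0.33,0,0,0.5],[-0.8,0.33,0,0,0.5],[-0.8,0.33,0,0,0.5],[-0.8,0.33,0,0,0.5],[-0.8,0.33,0,0,0.5],[-0.8,0.33,0,0,0.5],[-0.8,0.33,0,0,0.5],[-0.8,0.33,0,0,0.5],[-0.8,0.33,0,0,0.5],[0,0,0,0,0.5]]'
python3 - <<'E'
from h import *
show();to(.429,.037,.045,-.05)
E
```

```text
time: 3.92
tool_pos: [0.2019, 0.6441, 0.2041]
tcp_rot: [2.261, 2.181, -0.0]
wrist_force: [-0.1, 0.7, 0.8]
width: 0.5
grip_force: 0.0
time: 5.92
tool_pos: [0.4303, 0.034, 0.2045]
tcp_rot: [2.262, 2.179, 0.0]
wrist_force: [-1.6, 0.1, 0.3]
width: 0.499
grip_force: 0.0
t 5.92 pos [0.4303 0.034  0.2045] yaw -0.037 tilt [ 0.001 -0.001] F [-1.6  0.1  0.3] w 0.499 g 0.0
spin 0.13 shift [ 0.06 -0.03  3.19] alt spin -31.3 q6 0.06
```

```bash
python3 -m creep '[[0.06,-0.03,0.8,0.13,0.45],[0,0,0.8,0,0.45],[0,0,0.8,0,0.45],[0,0,0.5,0,0.45],[0,0,0.28,0,0.45],[0,0,0,0,0],[0,0,0,0,0],[0,0,0,0,0],[0,0,0,0,0],[0,0,0,0,0]]' 40
python3 -m creep '[[0,0,-0.5,0,0],[0,0,-0.7,0,0],[0,0,-0.7,0,0],[0,0,0,0,0]]'
python3 - <<'E'
from h import *
show()
c,n=np.cos(-.19),np.sin(-.19)
for l in((-.035,.045),(-.035,-.045),(.025,0)): to(.4699+c*l[0]-n*l[1],.3793+n*l[0]+c*l[1],.03,-.19)
E
```

```text
time: 7.18
tool_pos: [0.4284, 0.0393, 0.0456]
tcp_rot: [2.272, 2.169, 0.001]
wrist_force: [-0.2, -0.2, 0.5]
width: 0.004
grip_force: 0.0
time: 7.68
tool_pos: [0.431, 0.0394, 0.1436]
tcp_rot: [2.269, 2.166, 0.008]
wrist_force: [0.7, 0.5, -0.4]
width: 0.002
grip_force: 0.0
t 7.67 pos [0.431  0.0394 0.1436] yaw -0.046 tilt [0.007 0.   ] F [ 0.7  0.5 -0.4] w 0.002 g 0.0
spin 1.44 shift [ 7.72 -1.24  2.28] alt spin -30.0 q6 0.08
spin 1.44 shift [ 5.92 -1.24  2.27] alt spin -30.0 q6 0.08
spin 1.44 shift [ 6.82 -0.04  2.28] alt spin -30.0 q6 0.08
```

```bash
python3 - <<'E'
from h import *
S=shots(); k=4
for n,p,(l,t,w,h) in(("s",S[0],(230,160,130,135)),):
    c=p["pixels"][t:t+h,l:l+w,::-1]; c=cv2.convertScaleAbs(c,alpha=1.5); cv2.imwrite("pics/a1.png",np.vstack([cv2.resize(c,(520,300),interpolation=cv2.INTER_CUBIC),cv2.resize(cv2.convertScaleAbs(S[1]["pixels"][170:245,215:345,::-1],alpha=1.5),(520,300),interpolation=cv2.INTER_CUBIC)]))
E
```

```text
(no output)
```

View pics/a1.png

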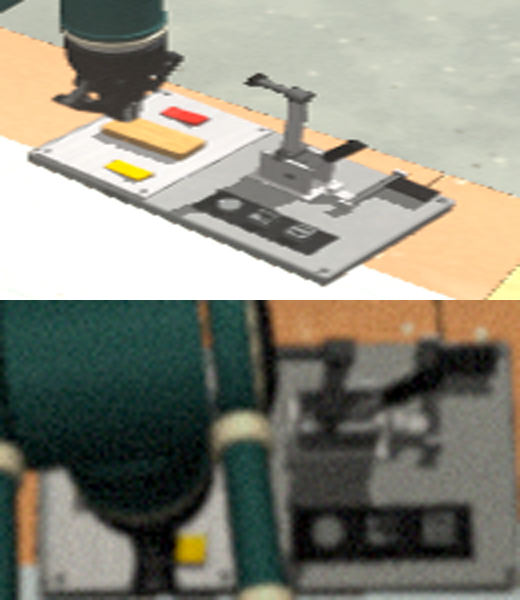

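```bash
python3 -m creep '[[-0.04,-0.02,0.5,0,0.4],[0,0,0.7,0,0.4],[0,0,0.6,0,0.4],[0,0,0.2,0,0.4],[0,0,0.06,0,0.4],[0,0,0,0,0.15],[0,0,0,0,0],[0,0,0,0,0],[0,0,0,0,0],[0,0,0,0,0],[0,0,0,0,0]]' 60
```

```text
time: 9.15
tool_pos: [0.427, 0.0373, 0.0372]
tcp_rot: [2.272, 2.17, 0.0]
wrist_force: [-0.4, 0.8, 0.6]
width: 0.002
grip_force: 0.0
```

```bash
python3 - <<'E'
from h import *
show()
p,q=shots()
P=bot.read_state()["tool_pos"]
print(proj(p,P),proj(q,P))
c=cv2.convertScaleAbs(p["pixels"][180:270,225:325,::-1],alpha=1.3); cv2.imwrite("pics/a2.png",cv2.resize(c,None,fx=6,fy=6,interpolation=cv2.INTER_CUBIC))
E
```

```text
t 9.15 pos [0.427  0.0373 0.0372] yaw -0.046 tilt [ 0. -0.] F [-0.4  0.8  0.6] w 0.002 g 0.0
[[261.2657188  237.79440974]] [[258.38827949 233.11635901]]
```

View pics/a2.png

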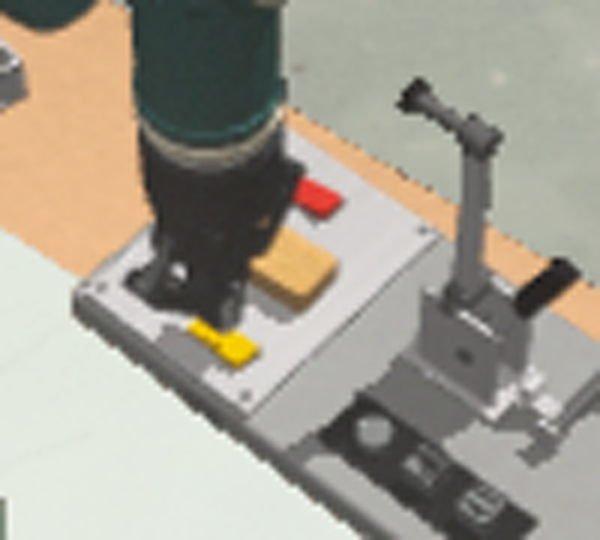

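```bash
python3 -m creep '[[0,0,0,0,0.4],[0,0,0,0,0.4],[0,0,0.06,0,0.4],[0,0,0.06,0,0.4],[0,0,0,0,0.4]]' 40
python3 -m creep '[[0,0,0,0,0.1],[0,0,0,0,0.1],[0,0,0,0,0.0],[0,0,0,0,0.0]]' 40
```

```text
time: 9.88
tool_pos: [0.4266, 0.0373, 0.0308]
tcp_rot: [-2.272, -2.169, 0.001]
wrist_force: [-0.1, -0.2, -0.9]
width: 0.399
grip_force: 0.0
time: 10.38
tool_pos: [0.427, 0.0374, 0.0312]
tcp_rot: [2.272, 2.17, 0.0]
wrist_force: [0.5, 0.3, 0.4]
width: -0.004
grip_force: 0.0
```

```bash
python3 - <<'E'
from h import *
p,q=shots()
P=bot.read_state()["tool_pos"]
for d in(0,.01,.02):print(proj(p,P+[0,0,d]),proj(q,P+[0,0,d]))
a=cv2.resize(cv2.convertScaleAbs(p["pixels"][200:255,235:300,::-1],alpha=1.3),(650,300)[:1]*1+(550,),interpolation=cv2.INTER_CUBIC)[:300*2]
b=cv2.resize(cv2.convertScaleAbs(q["pixels"][190:250,225:290,::-1],alpha=2),(433,400),interpolation=cv2.INTER_CUBIC)
o=np.zeros((600,800,3),np.uint8); a=cv2.resize(a,(390,330)); o[:330,:390]=a; o[:400,395:795]=b[:,:400]; cv2.imwrite("pics/a3.png",o[:400])
E
```

```text
[[261.33592519 238.73913245]] [[258.48522163 233.40614034]]
[[261.24634745 237.09599566]] [[258.30537851 232.84572011]]
[[261.15574315 235.43402855]] [[258.12240626 232.27554897]]
```

View pics/a3.png

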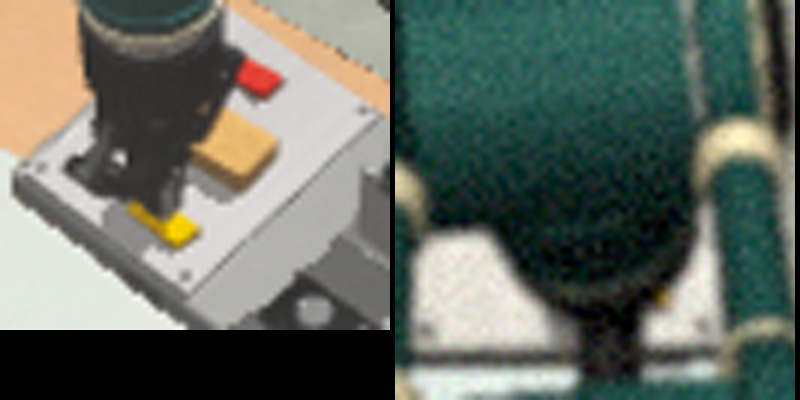

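```bash
python3 -m creep '[[0,0,0,0,0.4],[0,0,0,0,0.4],[0,0,0.08,0,0.4],[0,0,0,0,0.4]]' 40
python3 -m creep '[[0,0,0,0,0.1],[0,0,0,0,0.0],[0,0,0,0,0.0],[0,0,0,0,0.0]]' 40
```

```text
time: 10.98
tool_pos: [0.4265, 0.0373, 0.0267]
tcp_rot: [-2.271, -2.169, 0.001]
wrist_force: [1.6, 0.2, -0.0]
width: 0.396
grip_force: 0.0
time: 11.48
tool_pos: [0.427, 0.0373, 0.0272]
tcp_rot: [2.272, 2.17, 0.0]
wrist_force: [1.1, 0.3, 0.2]
width: -0.001
grip_force: 0.0
```

```bash
python3 -m creep '[[0,0,0,0,0.4],[0,0,0,0,0.4],[0,0,0.08,0,0.4],[0,0,0,0,0.4]]' 40
python3 -m creep '[[0,0,0,0,0.1],[0,0,0,0,0.0],[0,0,0,0,0.0],[0,0,0,0,0.0]]' 40
```

```text
time: 11.98
tool_pos: [0.4265, 0.0373, 0.0227]
tcp_rot: [-2.271, -2.169, 0.001]
wrist_force: [0.4, -0.0, 0.0]
width: 0.402
grip_force: 0.0
time: 12.48
tool_pos: [0.4271, 0.0374, 0.0232]
tcp_rot: [2.272, 2.17, 0.0]
wrist_force: [-1.1, -0.4, -0.3]
width: 0.002
grip_force: 0.0
```

```bash
python3 -m creep '[[0,0,0,0,0.4],[0,0,0,0,0.4],[0,0,0.08,0,0.4],[0,0,0,0,0.4]]' 40
python3 -m creep '[[0,0,0,0,0.1],[0,0,0,0,0.0],[0,0,0,0,0.0],[0,0,0,0,0.0]]' 40
python3 - <<'E'
from h import *
p=bot.read_camera("scene")
cv2.imwrite("pics/a4.png",cv2.resize(cv2.convertScaleAbs(p["pixels"][190:260,235:325,::-1],alpha=1.3),None,fx=8,fy=8,interpolation=cv2.INTER_CUBIC))
E
```

```text
time: 12.98
tool_pos: [0.4265, 0.0373, 0.0187]
tcp_rot: [-2.272, -2.169, 0.001]
wrist_force: [0.0, -0.5, -0.0]
width: 0.404
grip_force: 0.0
time: 13.48
tool_pos: [0.4271, 0.0373, 0.0193]
tcp_rot: [2.272, 2.17, 0.0]
wrist_force: [0.8, 0.8, -0.4]
width: 0.176
grip_force: 38.1
```

View pics/a4.png

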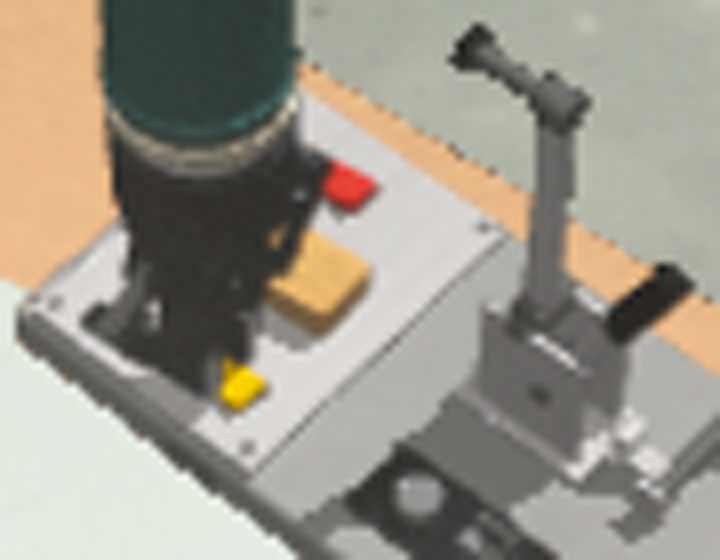

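```bash
sed -i 's/def to(x,y,z,yaw=None):/OFF=.024\ndef to(x,y,z,yaw=None):/; s/np.array(\[x,y,z\])-s\["tool_pos"\]/np.array([x,y,z-OFF])-s["tool_pos"]/' h.py
cat >> h.py <<'E'
def tray(lx,ly,z):
    c,n=np.cos(-.19),np.sin(-.19); to(.4699+c*lx-n*ly,.3793+n*lx+c*ly,z,-.19)
E
python3 -m creep '[[0,0,-0.4,0,0],[0,0,-0.8,0,0],[0,0,-0.8,0,0],[0,0,0,0,0]]' 40
python3 -c "
from h import *
show();tray(-.035,.045,.03)"
```

```text
time: 14.02
tool_pos: [0.4303, 0.0374, 0.1229]
tcp_rot: [2.268, 2.166, 0.009]
wrist_force: [-0.2, 0.3, -1.1]
width: 0.17
grip_force: 38.0
t 14.03 pos [0.4303 0.0374 0.1229] yaw -0.046 tilt [0.008 0.   ] F [-0.2  0.3 -1.1] w 0.17 g 38.0
spin 1.44 shift [ 7.76 -1.23  2.34] alt spin -30.0 q6 0.08
```

```bash
python3 -m creep '[[0,0,0,0.72,0],[0,0,0,0.72,0],[0.776,-0.117,0,0,0],[0.776,-0.117,0,0,0],[0.776,-0.117,0,0,0],[0.776,-0.117,0,0,0],[0.776,-0.117,0,0,0],[0.776,-0.117,0,0,0],[0.776,-0.117,0,0,0],[0.776,-0.117,0,0,0],[0.776,-0.117,0,0,0],[0.776,-0.117,0,0,0],[0,0,0.8,0,0],[0,0,0.8,0,0],[0,0,0.65,0,0],[0,0,0,0,0],[0,0,0,0,0.3],[0,0,0,0,0.3],[0,0,-1,0,0.3],[0,0,-1,0,0.45]]' 40
python3 -m creep '[[0,0,-0.6,0,0.4],[0,0,0,0,0.4],[0,0,0,0,0.4]]'
python3 -c "
from h import *
show();to(.5430,.0645,.043,-.05)"
```

```text
time: 16.52
tool_pos: [0.443, 0.4295, 0.1089]
tcp_rot: [-2.422, -2.001, -0.002]
wrist_force: [0.8, 0.7, 0.1]
width: 0.447
grip_force: 0.0
time: 16.9
tool_pos: [0.4427, 0.4293, 0.1369]
tcp_rot: [-2.422, -2.001, -0.001]
wrist_force: [0.9, 0.4, -0.5]
width: 0.403
grip_force: 0.0
t 16.9 pos [0.4427 0.4293 0.1369] yaw -0.19 tilt [0. 0.] F [ 0.9  0.4 -0.5] w 0.403 g 0.0
spin -1.4 shift [-7.19  2.37  2.36] alt spin 30.0 q6 0.92
```

```bash
python3 -m creep '[[0,0,0,-0.7,0.4],[0,0,0,-0.7,0.4],[-0.719,0.237,0,0,0.4],[-0.719,0.237,0,0,0.4],[-0.719,0.237,0,0,0.4],[-0.719,0.237,0,0,0.4],[-0.719,0.237,0,0,0.4],[-0.719,0.237,0,0,0.4],[-0.719,0.237,0,0,0.4],[-0.719,0.237,0,0,0.4],[-0.719,0.237,0,0,0.4],[-0.719,0.237,0,0,0.4],[0,0,0.8,0,0.4],[0,0,0.8,0,0.4],[0,0,0.5,0,0.4],[0,0,0.26,0,0.4],[0,0,0,0,0.4],[0,0,0,0,0],[0,0,0,0,0],[0,0,0,0,0]]' 40
```

```text
time: 19.4
tool_pos: [0.5441, 0.0645, 0.0197]
tcp_rot: [2.275, 2.164, 0.002]
wrist_force: [1.0, -0.3, 2.4]
width: 0.156
grip_force: 39.3
```

```bash
python3 -m creep '[[0,0,0,0,0],[0,0,0,0,0]]'; python3 -c "
from h import *
show();tray(-.035,-.045,.03)"
```

```text
time: 19.65
tool_pos: [0.5441, 0.0645, 0.0196]
tcp_rot: [2.275, 2.164, 0.002]
wrist_force: [-0.9, -0.3, 5.1]
width: 0.161
grip_force: 41.6
t 19.65 pos [0.5441 0.0645 0.0196] yaw -0.05 tilt [0.002 0.   ] F [-0.9 -0.3  5.1] w 0.161 g 41.6
spin 1.4 shift [ 5.   -3.35  0.27] alt spin -30.0 q6 0.12
```

```bash
python3 -m creep '[[0,0,-0.4,0,0],[0,0,-0.8,0,0],[0,0,-0.8,0.7,0],[0,0,0,0.7,0],[0.625,-0.42,0,0,0],[0.625,-0.42,0,0,0],[0.625,-0.42,0,0,0],[0.625,-0.42,0,0,0],[0.625,-0.42,0,0,0],[0.625,-0.42,0,0,0],[0.625,-0.42,0,0,0],[0.625,-0.42,0,0,0],[0,0,0,0,0]]' 40
python3 -c "
from h import *
show();tray(-.035,-.045,.03)"
```

```text
time: 21.28
tool_pos: [0.4242, 0.3433, 0.1183]
tcp_rot: [-2.419, -2.004, 0.001]
wrist_force: [-1.1, 0.0, -1.0]
width: 0.159
grip_force: 39.0
t 21.27 pos [0.4242 0.3433 0.1183] yaw -0.187 tilt [-0.001  0.   ] F [-1.1  0.  -1. ] w 0.159 g 39.0
spin 0.03 shift [-0.02  0.06  2.25] alt spin -31.4 q6 0.82
```

```bash
python3 -m creep '[[0,0.06,0.8,0,0],[0,0,0.8,0,0],[0,0,0.65,0,0],[0,0,0,0,0],[0,0,0,0,0.3],[0,0,0,0,0.3],[0,0,-1,0,0.5],[0,0,-1,0,0.6],[0,0,-0.4,0,0.6],[0,0,0,0,0.6]]' 40
python3 - <<'E'
from h import *
show();S=shots()
M=[(p,r[0]["mask"]) for p in S for r in[bot.regions_of("spacer",p)] if r]
q=fit(M,(.035,.09,.02),.041);print(q,[np.round(fit([k],(.035,.09,.02),.041),4) for k in M])
to(q[0],q[1],.051,q[2])
a=cv2.convertScaleAbs(S[0]["pixels"][160:270,165:365,::-1],alpha=1.3);cv2.imwrite("pics/b.png",cv2.resize(a,None,fx=4,fy=4,interpolation=cv2.INTER_CUBIC))
E
```

```text
time: 22.52
tool_pos: [0.4307, 0.3428, 0.1303]
tcp_rot: [2.422, 2.0, 0.012]
wrist_force: [-0.6, -0.1, -0.3]
width: 0.6
grip_force: 0.0
t 22.52 pos [0.4307 0.3428 0.1303] yaw -0.19 tilt [0.006 0.005] F [-0.6 -0.1 -0.3] w 0.6 g 0.0
[ 0.49040152  0.05755831 -0.01039754  0.07253813] [array([ 0.4891,  0.0563, -0.0043,  0.0693]), array([ 0.4909,  0.0579, -0.0045,  0.0508])]
spin -1.8 shift [-5.64  1.32  1.96] alt spin 29.6 q6 0.82
```

View pics/b.png

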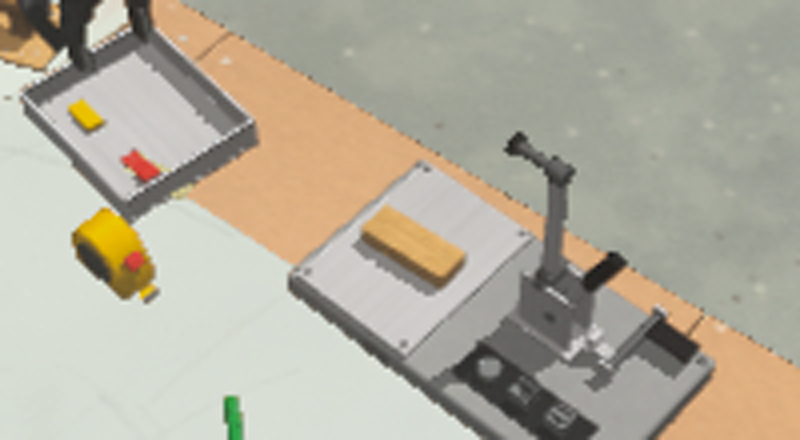

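```bash
python3 -m creep '[[0,0,0,-0.9,0.6],[0,0,0,-0.9,0.6],[-0.705,0.17,0,0,0.6],[-0.705,0.17,0,0,0.6],[-0.705,0.17,0,0,0.6],[-0.705,0.17,0,0,0.6],[-0.705,0.17,0,0,0.6],[-0.705,0.17,0,0,0.6],[-0.705,0.17,0,0,0.6],[-0.705,0.17,0,0,0.6],[0,0,0.8,0,0.6],[0,0,0.7,0,0.6],[0,0,0.4,0,0.6],[0,0,0,0,0.6],[0,0,0,0,0],[0,0,0,0,0],[0,0,0,0,0],[0,0,0,0,0]]' 50
python3 -m creep '[[0,0,-0.3,0,0],[0,0,-0.7,0,0],[0,0,-0.7,0,0],[0,0,-0.3,0,0],[0,0,0,0,0],[0,0,0,0,0]]'
python3 -c "
from h import *
show();tray(.025,.0,.035)"
```

```text
time: 24.98
tool_pos: [0.494, 0.0585, 0.0318]
tcp_rot: [2.232, 2.21, 0.001]
wrist_force: [-0.8, 0.2, -0.3]
width: 0.372
grip_force: 49.5
time: 25.72
tool_pos: [0.4925, 0.0584, 0.1299]
tcp_rot: [-2.232, -2.209, 0.003]
wrist_force: [-0.0, 0.1, -0.9]
width: 0.371
grip_force: 49.7
t 25.73 pos [0.4925 0.0584 0.1299] yaw -0.01 tilt [-0.002 -0.   ] F [-0.   0.1 -0.9] w 0.371 g 49.7
spin 1.8 shift [ 6.22 -1.15  2.38] alt spin -29.6 q6 0.08
```

```bash
python3 -m creep '[[0,0,0,0.9,0],[0,0,0,0.9,0],[0.777,-0.144,0,0,0],[0.777,-0.144,0,0,0],[0.777,-0.144,0,0,0],[0.777,-0.144,0,0,0],[0.777,-0.144,0,0,0],[0.777,-0.144,0,0,0],[0.777,-0.144,0,0,0],[0.777,-0.144,0,0,0],[0,0,0,0,0],[0,0,0.8,0,0],[0,0,0.8,0,0],[0,0,0.7,0,0],[0,0,0.2,0,0],[0,0,0,0,0],[0,0,0,0,0.5],[0,0,0,0,0.5],[0,0,-1,0,0.55],[0,0,-1,0,0.7]]' 50
python3 -m creep '[[0,0,-1,0,0.8],[0,0,-1,0,0.8],[0,0,0,0,0.8]]'
python3 - <<'E'
from h import *
show();S=shots()
M=[(p,r[0]["mask"]) for p in S for r in[bot.regions_of("sample",p)] if r]
D=((.052,.075,.03),.009);print([np.round(fit(k,*D),4) for k in(M,M[:1],M[1:])])
for p in S: print([(round(d["score"],2),[int(v) for v in d["bbox"]]) for n in("spacer","wedge0") for d in bot.look_for(n,p)])
a=cv2.convertScaleAbs(S[0]["pixels"][160:220,165:235,::-1],alpha=1.3);b=cv2.convertScaleAbs(S[0]["pixels"][265:335,340:410,::-1],alpha=1.3)
cv2.imwrite("pics/b2.png",np.vstack([cv2.resize(k,None,fx=4,fy=4,interpolation=cv2.INTER_CUBIC) for k in(a,b)]))
E
```

```text
time: 28.22
tool_pos: [0.4956, 0.3745, 0.1078]
tcp_rot: [2.422, 2.001, -0.0]
wrist_force: [0.7, 1.4, -0.3]
width: 0.694
grip_force: 0.0
time: 28.6
tool_pos: [0.4993, 0.3771, 0.2143]
tcp_rot: [2.421, 2.0, 0.021]
wrist_force: [0.9, -0.1, -0.6]
width: 0.801
grip_force: 0.0
t 28.6 pos [0.4993 0.3771 0.2143] yaw -0.19 tilt [0.011 0.008] F [ 0.9 -0.1 -0.6] w 0.801 g 0.0
[array([ 0.5016, -0.3851,  0.6451,  0.0856]), array([ 0.5004, -0.3854,  0.6536,  0.063 ]), array([ 0.5032, -0.3852,  0.65  ,  0.0807])]
[(0.74, [194, 175, 216, 195]), (0.58, [198, 198, 205, 201]), (0.58, [346, 274, 402, 328]), (0.53, [182, 188, 190, 193])]
[(0.82, [122, 213, 158, 228]), (0.42, [303, 184, 325, 201]), (0.49, [113, 236, 130, 244]), (0.49, [144, 242, 161, 244]), (0.38, [224, 178, 344, 241]), (0.21, [303, 190, 324, 199])]
```

View pics/b2.png

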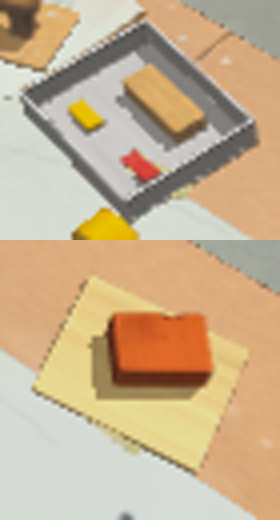

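```bash
python3 -m creep '[[0,0,-0.3,-0.93,0.9],[0,0,-0.3,-0.93,0.9],[0,0,-0.3,-0.93,0.9],[0,0,-0.3,-0.93,0.9],[0,0,-0.3,-0.93,0.9],[0,0,-0.2,-0.93,0.9],[0,0,0,-0.93,0.9],[0,0,0,-0.93,0.9],[0,0,0,-0.93,0.9],[0,0,0,0,0.9]]' 50
python3 -c "
from h import *
show();to(.502,-.385,.1,.65)"
```

```text
time: 30.25
tool_pos: [0.4955, 0.3743, 0.2902]
tcp_rot: [-1.401, -2.811, 0.002]
wrist_force: [0.7, 0.4, 0.0]
width: 0.897
grip_force: 0.0
t 30.25 pos [0.4955 0.3743 0.2902] yaw 0.646 tilt [-0.001 -0.001] F [0.7 0.4 0. ] w 0.897 g 0.0
spin -0.04 shift [-12.17  -9.08   4.3 ] alt spin 31.4 q6 -0.04
```

```bash
python3 -m creep '[[-0.64,-0.478,0,0,0.9],[-0.64,-0.478,0,0,0.9],[-0.64,-0.478,0,0,0.9],[-0.64,-0.478,0,0,0.9],[-0.64,-0.478,0,0,0.9],[-0.64,-0.478,0,0,0.9],[-0.64,-0.478,0,0,0.9],[-0.64,-0.478,0,0,0.9],[-0.64,-0.478,0,0,0.9],[-0.64,-0.478,0,0,0.9],[-0.64,-0.478,0,0,0.9],[-0.64,-0.478,0,0,0.9],[-0.64,-0.478,0,0,0.9],[-0.64,-0.478,0,0,0.9],[-0.64,-0.478,0,0,0.9],[-0.64,-0.478,0,0,0.9],[-0.64,-0.478,0,0,0.9],[-0.64,-0.478,0,0,0.9],[-0.64,-0.478,0,0,0.9],[0,0,0,0,0.9]]'
python3 -m creep '[[0,0,0.8,0,0.9],[0,0,0.8,0,0.9],[0,0,0.8,0,0.9],[0,0,0.8,0,0.9],[0,0,0.8,0,0.9],[0,0,0,0,0.9]]'
python3 -c "
from h import *
show();to(.502,-.385,.021,.65)"
```

```text
time: 32.75
tool_pos: [0.4992, -0.3868, 0.29]
tcp_rot: [-1.406, -2.808, 0.0]
wrist_force: [0.1, 0.6, 0.2]
width: 0.897
grip_force: 0.0
time: 33.5
tool_pos: [0.497, -0.3809, 0.0868]
tcp_rot: [-1.397, -2.804, -0.004]
wrist_force: [-0.7, 0.5, -0.5]
width: 0.898
grip_force: 0.0
t 33.5 pos [ 0.497  -0.3809  0.0868] yaw 0.647 tilt [-0.007  0.006] F [-0.7  0.5 -0.5] w 0.898 g 0.0
spin -0.03 shift [-0.14  0.03  1.79] alt spin 31.4 q6 -1.34
```

```bash
python3 -m creep '[[0,0.07,0.7,0,0.9],[0,0,0.7,0,0.9],[0,0,0.4,0,0.9],[0,0,0,0,0.9],[0,0,0,0,0],[0,0,0,0,0],[0,0,0,0,0],[0,0,0,0,0],[0,0,0,0,0]]' 60
python3 -m creep '[[0,0,-0.3,0,0],[0,0,0,0,0],[0,0,0,0,0]]'
```

```text
time: 34.62
tool_pos: [0.5044, -0.3838, 0.004]
tcp_rot: [1.398, 2.808, -0.002]
wrist_force: [-0.2, 0.2, 6.9]
width: 0.584
grip_force: 63.0
time: 35.0
tool_pos: [0.5025, -0.382, 0.0161]
tcp_rot: [-1.4, -2.812, -0.0]
wrist_force: [-0.6, -0.8, -2.4]
width: 0.58
grip_force: 62.8
```

```bash
python3 -m creep '[[0,0,-0.6,0,0],[0,0,-0.8,0,0],[0,0,-0.8,0,0],[0,0,-0.8,0.9,0],[0,0,-0.8,0.9,0],[0,0,-0.8,0.9,0],[0,0,-0.8,0.9,0],[0,0,-0.1,0.9,0],[0,0,0,0.9,0],[0,0,0,0.9,0],[0,0,0,0.9,0],[0,0,0,0,0]]' 60
python3 -c "
from h import *
show();to(.5152,.053,.1,-.07)"
```

```text
time: 36.5
tool_pos: [0.5023, -0.3819, 0.2901]
tcp_rot: [-2.299, -2.139, 0.0]
wrist_force: [0.6, -1.0, -2.5]
width: 0.58
grip_force: 63.2
t 36.5 pos [ 0.5023 -0.3819  0.2901] yaw -0.072 tilt [-0.001  0.001] F [ 0.6 -1.  -2.5] w 0.58 g 63.2
spin -0.02 shift [ 8.69 -0.34  4.29] alt spin 31.4 q6 -0.62
```

```bash
python3 -m creep '[[0.724,-0.028,0,0,0],[0.724,-0.028,0,0,0],[0.724,-0.028,0,0,0],[0.724,-0.028,0,0,0],[0.724,-0.028,0,0,0],[0.724,-0.028,0,0,0],[0.724,-0.028,0,0,0],[0.724,-0.028,0,0,0],[0.724,-0.028,0,0,0],[0.724,-0.028,0,0,0],[0.724,-0.028,0,0,0],[0.724,-0.028,0,0,0],[0,0,0.8,0,0],[0,0,0.8,0,0],[0,0,0.8,0,0],[0,0,0.8,0,0],[0,0,0.8,0,0],[0,0,0.6,0,0],[0,0,0.2,0,0],[0,0,0,0,0]]' 60
python3 -c "
from h import *
show();to(.5152,.053,.061,-.07)"
```

```text
time: 39.0
tool_pos: [0.5173, 0.0522, 0.0509]
tcp_rot: [-2.3, -2.139, 0.001]
wrist_force: [-0.1, 0.4, -1.8]
width: 0.577
grip_force: 63.2
t 39.0 pos [0.5173 0.0522 0.0509] yaw -0.072 tilt [-0.001 -0.   ] F [-0.1  0.4 -1.8] w 0.577 g 63.2
spin -0.02 shift [ 0.01 -0.04  0.28] alt spin 31.4 q6 0.13
```

```bash
python3 -m creep '[[0,-0.03,0.16,0,0],[0,0,0.06,0,0],[0,0,0,0,0],[0,0,0,0,0]]'; python3 -m creep '[[0,0,0.06,0,0],[0,0,0,0,0],[0,0,0,0,0]]'
```

```text
time: 39.5
tool_pos: [0.5165, 0.0524, 0.0406]
tcp_rot: [2.301, 2.139, 0.001]
wrist_force: [-0.3, 0.7, -1.4]
width: 0.582
grip_force: 63.2
time: 39.88
tool_pos: [0.5161, 0.0523, 0.0371]
tcp_rot: [-2.301, -2.139, 0.0]
wrist_force: [0.3, 0.3, -2.7]
width: 0.576
grip_force: 63.2
```

```bash
python3 -m creep '[[0,0,0.04,0,0],[0,0,0.0,0,0],[0,0,0,0,0]]'; python3 -m creep '[[0,0,0.04,0,0],[0,0,0,0,0],[0,0,0,0,0]]'
```

```text
time: 40.25
tool_pos: [0.5164, 0.0524, 0.0359]
tcp_rot: [2.301, 2.139, 0.001]
wrist_force: [-3.8, -0.7, 6.4]
width: 0.574
grip_force: 64.1
time: 40.62
tool_pos: [0.5165, 0.0524, 0.0358]
tcp_rot: [2.301, 2.139, 0.0]
wrist_force: [-8.8, -0.7, 18.6]
width: 0.586
grip_force: 65.6
```

```bash
python3 -m creep '[[0,0,-0.04,0,0.0],[0,0,0,0,0.75],[0,0,0,0,0.8],[0,0,0,0,0.8],[0,0,-0.6,0,0.8],[0,0,-0.8,0,0.8],[0,0,-0.8,0,0.8],[0,0,-0.8,0,0.8],[0,0,-0.8,0,0.5],[0,0,-0.8,0,0.2],[0,0,-0.6,0,0],[0.8,-0.5,0,0,0],[0.8,-0.5,0,0,0],[0.8,-0.5,0,0,0],[0.8,-0.5,0,0,0],[0,0,0,0,0]]' 60
python3 - <<'E'
from h import *
show();S=shots()
M=[(p,r[0]["mask"]) for p in S for r in[bot.regions_of("sample",p)] if r]
D=((.052,.075,.03),.041);print([np.round(fit(k,*D),4) for k in(M,M[:1],M[1:])])
a=cv2.convertScaleAbs(S[0]["pixels"][160:290,230:350,::-1],alpha=1.3);cv2.imwrite("pics/d.png",cv2.resize(a,None,fx=4.6,fy=4.6,interpolation=cv2.INTER_CUBIC))
E
```

```text
time: 42.62
tool_pos: [0.4266, 0.2215, 0.295]
tcp_rot: [-2.296, -2.144, -0.0]
wrist_force: [-0.2, -0.7, -1.4]
width: 0.002
grip_force: 0.0
t 42.62 pos [0.4266 0.2215 0.295 ] yaw -0.068 tilt [-0.     0.001] F [-0.2 -0.7 -1.4] w 0.002 g 0.0
[array([ 0.5195,  0.0557, -0.0937,  0.0613]), array([ 0.5189,  0.0558, -0.0812,  0.0554]), array([0.5195, 0.0551, 3.0523, 0.0647])]
```

View pics/d.png

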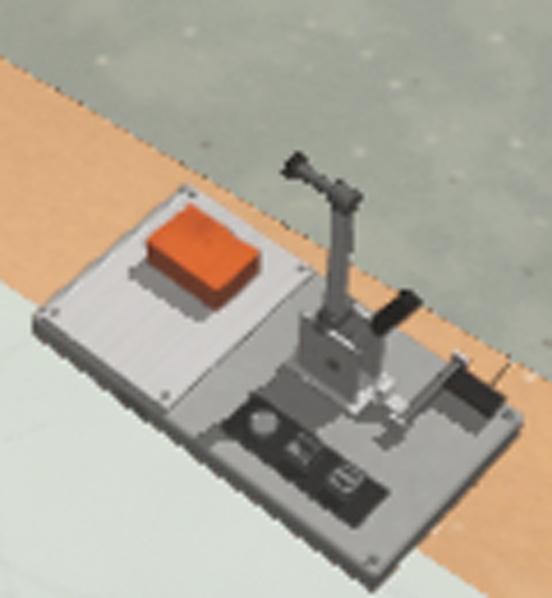

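```bash
sed -i 's/OFF=.024/OFF=.022/' h.py; cat >> h.py <<'E'
def shk(x,y,z,yaw=-.07):
    c,n=np.cos(-.07),np.sin(-.07); to(.4836+c*x-n*y,-.0399+n*x+c*y,z,yaw)
E
python3 -c "
from h import *
shk(.025,-.11,.30);shk(.025,-.11,.205)"
```

```text
spin -0.04 shift [-7.28  1.96  0.34] alt spin 31.4 q6 0.49
spin -0.04 shift [-7.28  1.96  2.24] alt spin 31.4 q6 0.49
```

```bash
python3 -m creep '[[-0.73,0.196,0,0,0],[-0.73,0.196,0,0,0],[-0.73,0.196,0,0,0],[-0.73,0.196,0,0,0],[-0.73,0.196,0,0,0],[-0.73,0.196,0,0,0],[-0.73,0.196,0,0,0],[-0.73,0.196,0,0,0],[-0.73,0.196,0,0,0],[-0.73,0.196,0,0,0],[0,0,0,0,0],[0,0,0.7,0,0],[0,0,0.7,0,0],[0,0,0.6,0,0],[0,0,0,0,0],[0,0,0,0,0]]'
python3 - <<'E'
from h import *
show();shk(.025,-.1,.187);p=bot.read_camera("scene")
a=cv2.convertScaleAbs(p["pixels"][160:290,230:350,::-1],alpha=1.3);cv2.imwrite("pics/e.png",cv2.resize(a,None,fx=4.6,fy=4.6,interpolation=cv2.INTER_CUBIC))
E
```

```text
time: 44.82
tool_pos: [0.4997, -0.1522, 0.1964]
tcp_rot: [2.301, 2.138, 0.001]
wrist_force: [-0.5, -0.1, 0.3]
width: -0.0
grip_force: 0.0
t 44.83 pos [ 0.4997 -0.1522  0.1964] yaw -0.073 tilt [ 0.001 -0.   ] F [-0.5 -0.1  0.3] w -0.0 g 0.0
spin -0.03 shift [0.22 0.02 0.63] alt spin 31.4 q6 -0.27
```

View pics/e.png

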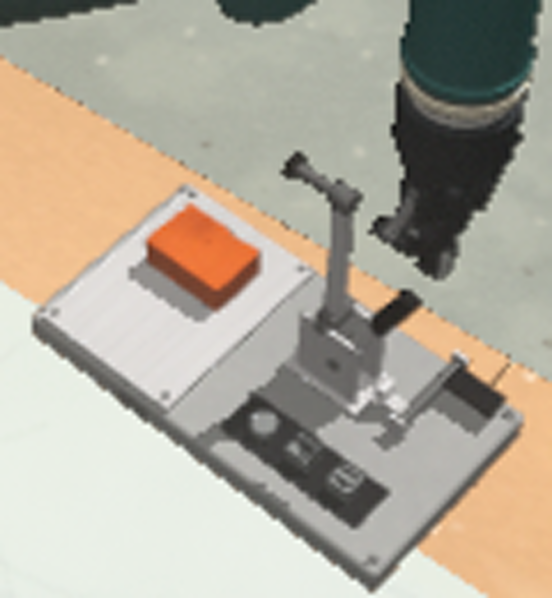

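```bash
python3 -m creep '[[0.2,0.02,0.3,0,0],[0,0,0.33,0,0],[-0.16,0,0.18,0,0],[-0.16,0,0.19,0,0],[-0.24,0,0.25,0,0],[-0.24,0,0.24,0,0],[0,0,0,0,0]]'
python3 -c "
from h import *
show();shk(.025,-.14,.1444)"
```

```text
time: 45.75
tool_pos: [0.498, -0.1877, 0.1223]
tcp_rot: [2.297, 2.134, -0.008]
wrist_force: [-4.9, -9.6, 10.1]
width: -0.001
grip_force: 7.4
t 45.75 pos [ 0.498  -0.1877  0.1223] yaw -0.073 tilt [ 0.001 -0.008] F [-4.9 -9.6 10.1] w -0.001 g 7.4
spin -0.03 shift [ 0.13  0.01 -0.  ] alt spin 31.4 q6 -0.33
```

```bash
python3 -m creep '[[-0.1,0,0.3,0,0],[-0.1,0,0.3,0,0],[0,0,0,0,0]]'
python3 -c "
from h import *
show();shk(.025,-.156,.1136)"
```

```text
time: 46.12
tool_pos: [0.4982, -0.206, 0.0955]
tcp_rot: [2.283, 2.13, -0.021]
wrist_force: [-12.6, -33.6, 17.9]
width: 0.002
grip_force: 19.4
t 46.12 pos [ 0.4982 -0.206   0.0955] yaw -0.069 tilt [ 0.003 -0.023] F [-12.6 -33.6  17.9] w 0.002 g 19.4
spin 0.01 shift [ 0.18 -0.02  0.07] alt spin -31.4 q6 -0.34
```

```bash
python3 - <<'E'
from h import *
p=bot.read_camera("scene")
a=cv2.convertScaleAbs(p["pixels"][180:270,240:350,::-1],alpha=1.5);cv2.imwrite("pics/f.png",cv2.resize(a,None,fx=6.6,fy=6.6,interpolation=cv2.INTER_CUBIC))
E
```

```text
(no output)
```

View pics/f.png

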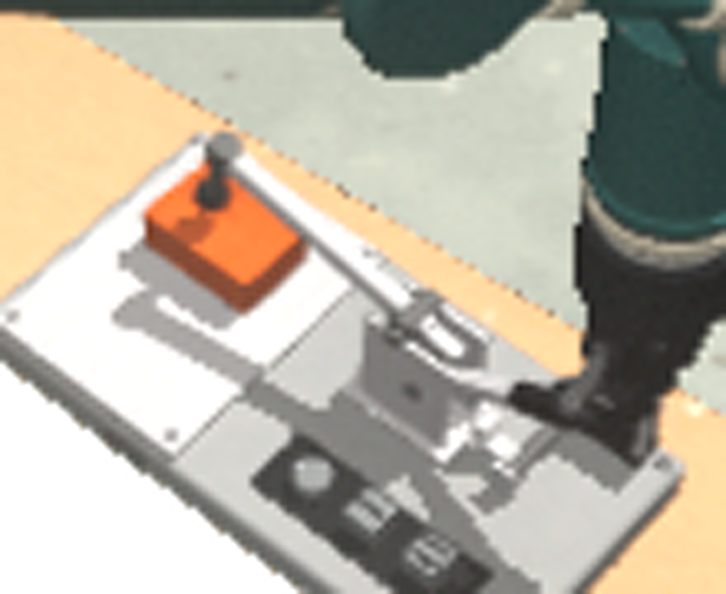

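```bash
python3 -m creep '[[-0.4,0,-0.1,0,0],[-0.1,0,-0.6,0,0],[0,0,-0.8,0,0],[0,0,-0.6,0,0],[0,0,0,0,0],[0,0,0,0,0]]'
python3 -c "
from h import *
show();shk(.025,-.094,.205)
p=bot.read_camera('scene');print([(n,[(round(d['score'],2),[int(v) for v in d['bbox']]) for d in bot.look_for(n,p)]) for n in('clamp_handle','clamp_pad')])"
```

```text
time: 46.92
tool_pos: [0.4947, -0.2167, 0.1943]
tcp_rot: [-2.3, -2.137, 0.001]
wrist_force: [-0.5, 0.1, -1.2]
width: 0.002
grip_force: 0.0
t 46.92 pos [ 0.4947 -0.2167  0.1943] yaw -0.073 tilt [-0.002  0.001] F [-0.5  0.1 -1.2] w 0.002 g 0.0
spin -0.03 shift [1.63 0.03 0.23] alt spin 31.4 q6 -0.39
[('clamp_handle', [(0.45, [306, 221, 319, 234])]), ('clamp_pad', [])]
```

```bash
python3 -m creep '[[0.55,0.01,0,0,0],[0.55,0.01,0,0,0],[0.53,0.01,0,0,0],[0,0,0.2,0,0],[0,0,0.35,0,0],[0,0,0,0,0]]'
python3 -c "
from h import *
show()"
python3 -m creep '[[-0.14,0,0.2,0,0],[-0.14,0,0.2,0,0],[-0.22,0,0.26,0,0],[-0.22,0,0.26,0,0],[0,0,0,0,0]]'
python3 -c "
from h import *
show();shk(.025,-.13,.143)"
```

```text
time: 47.82
tool_pos: [0.5007, -0.1357, 0.165]
tcp_rot: [-2.298, -2.135, 0.005]
wrist_force: [-0.3, 0.2, -0.7]
width: -0.001
grip_force: 0.0
t 47.83 pos [ 0.5007 -0.1357  0.165 ] yaw -0.074 tilt [-0.005  0.001] F [-0.3  0.2 -0.7] w -0.001 g 0.0
time: 48.45
tool_pos: [0.5021, -0.1822, 0.1279]
tcp_rot: [2.288, 2.129, -0.013]
wrist_force: [-10.4, -21.3, 23.0]
width: -0.0
grip_force: 15.7
t 48.45 pos [ 0.5021 -0.1822  0.1279] yaw -0.072 tilt [ 0.005 -0.017] F [-10.4 -21.3  23. ] w -0.0 g 15.7
spin -0.02 shift [ 0.22 -0.07  0.13] alt spin 31.4 q6 -0.31
```

```bash
python3 -m creep '[[-0.4,0,-0.2,0,0],[0,0,-0.7,0,0],[0,0,-0.7,0,0.4],[0,0,0,0,0.4],[0,0,0,0,0.4],[0,0,0,0,0.4]]'
python3 -c "
from h import *
show();shk(.025,-.1,.162)
p=bot.read_camera('scene');print([(n,[(round(d['score'],2),[int(v) for v in d['bbox']]) for d in bot.look_for(n,p)]) for n in('clamp_handle','clamp_pad')])"
```

```text
time: 49.2
tool_pos: [0.4977, -0.1912, 0.2003]
tcp_rot: [-2.299, -2.137, 0.002]
wrist_force: [-0.3, -0.4, 0.5]
width: 0.4
grip_force: 0.0
t 49.2 pos [ 0.4977 -0.1912  0.2003] yaw -0.073 tilt [-0.003  0.001] F [-0.3 -0.4  0.5] w 0.4 g 0.0
spin -0.03 shift [1.   0.01 1.21] alt spin 31.4 q6 -0.34
[('clamp_handle', [(0.39, [310, 222, 319, 231])]), ('clamp_pad', [(0.49, [290, 191, 305, 200])])]
```

```bash
python3 -m creep '[[0.5,0,0,0,0.4],[0.5,0,0,0,0.4],[0,0,0,0,0.4],[0,0,0.5,0,0.4],[0,0,0.5,0,0.4],[0,0,0.21,0,0.4],[0,0,0,0,0.4],[0,0,0,0,0],[0,0,0,0,0],[0,0,0,0,0],[0,0,0,0,0]]' 25
python3 -c "
from h import *
show();shk(.025,-.1,.162)"
```

```text
time: 50.72
tool_pos: [0.5008, -0.1422, 0.1427]
tcp_rot: [-2.3, -2.138, 0.004]
wrist_force: [-6.7, -1.8, 4.0]
width: 0.155
grip_force: 28.3
t 50.73 pos [ 0.5008 -0.1422  0.1427] yaw -0.073 tilt [-0.003 -0.001] F [-6.7 -1.8  4. ] w 0.155 g 28.3
spin -0.03 shift [0.02 0.01 0.05] alt spin 31.4 q6 -0.25
```

```bash
python3 -m creep '[[-0.24,-0.01,0.13,0,0],[-0.23,0,0.16,0,0],[-0.23,0,0.23,0,0],[-0.22,0,0.25,0,0],[0,0,0,0,0]]' 25
python3 -c "
from h import *
show();shk(.025,-.146,.124)"
```

```text
time: 51.35
tool_pos: [0.4973, -0.1893, 0.1038]
tcp_rot: [-2.301, -2.138, 0.005]
wrist_force: [-5.9, -2.2, 3.5]
width: 0.15
grip_force: 28.7
t 51.35 pos [ 0.4973 -0.1893  0.1038] yaw -0.073 tilt [-0.002 -0.002] F [-5.9 -2.2  3.5] w 0.15 g 28.7
spin -0.03 shift [0.04 0.02 0.03] alt spin 31.4 q6 -0.33
```

Works smoothly; continue to level.

```bash
python3 -m creep '[[-0.16,0,0.29,0,0],[-0.13,0,0.3,0,0],[-0.06,0,0.3,0,0],[-0.03,0,0.25,0,0],[0,0,0,0,0]]' 30
python3 -m creep '[[-0.02,0,0.1,0,0],[0,0,0,0,0],[0,0,0,0,0]]' 30
python3 -c "
from h import *
show();shk(.025,-.164,.062)"
```

```text
time: 51.98
tool_pos: [0.4962, -0.2096, 0.0469]
tcp_rot: [2.298, 2.139, -0.007]
wrist_force: [-7.5, -8.9, 2.8]
width: 0.151
grip_force: 35.0
time: 52.35
tool_pos: [0.4961, -0.21, 0.0424]
tcp_rot: [2.299, 2.139, -0.006]
wrist_force: [-6.6, -7.2, 2.6]
width: 0.153
grip_force: 35.3
t 52.35 pos [ 0.4961 -0.21    0.0424] yaw -0.072 tilt [-0.002 -0.004] F [-6.6 -7.2  2.6] w 0.153 g 35.3
spin -0.02 shift [0.1  0.01 0.05] alt spin 31.4 q6 -0.37
```

```bash
python3 -m creep '[[0.03,0,0.06,0,0],[0,0,0.06,0,0],[0,0,0,0,0]]' 30
python3 -m creep '[[0,0,0.06,0,0],[0,0,0,0,0]]' 30
```

```text
time: 52.72
tool_pos: [0.4962, -0.2097, 0.0364]
tcp_rot: [2.297, 2.139, -0.008]
wrist_force: [-7.2, -11.2, 3.0]
width: 0.154
grip_force: 36.8
time: 52.98
tool_pos: [0.4962, -0.2095, 0.0333]
tcp_rot: [2.297, 2.139, -0.008]
wrist_force: [-7.7, -11.4, 1.9]
width: 0.152
grip_force: 37.4
```

```bash
python3 -m creep '[[0,0,0.05,0,0],[0,0,0,0,0],[0,0,0,0,0.4],[0,0,0,0,0.4],[0,0,-0.6,0,0.4],[0,0,-0.8,0,0.4],[0,0,-0.8,0,0.2],[0,0,-0.8,0,0],[0,0,-0.8,0,0],[0,0,0,0,0]]' 30
python3 - <<'E'
from h import *
show();S=shots()
for p in S:
  print([(n,[(round(d['score'],2),[int(v) for v in d['bbox']]) for d in bot.look_for(n,p)]) for n in('clamp_handle','clamp_pad','key_two','key_off')])
c,n=np.cos(-.07),np.sin(-.07)
W=lambda x,y,z:[.4836+c*x-n*y,-.0399+n*x+c*y,z]
for nm,P in(("grip0",W(.025,-.091,.163)),("grip1",W(.025,-.15,.072)),("pad1",W(.025,.095,.075)),("pad0",W(.025,.011,.235))): print(nm,[proj(p,P)[0].round(0) for p in S])
a=cv2.convertScaleAbs(S[0]["pixels"][180:270,240:350,::-1],alpha=1.5);cv2.imwrite("pics/g.png",cv2.resize(a,None,fx=6.6,fy=6.6,interpolation=cv2.INTER_CUBIC))
E
```

```text
time: 54.22
tool_pos: [0.5005, -0.2069, 0.225]
tcp_rot: [2.294, 2.134, 0.006]
wrist_force: [1.2, -0.0, 0.3]
width: 0.001
grip_force: 0.0
t 54.23 pos [ 0.5005 -0.2069  0.225 ] yaw -0.072 tilt [ 0.009 -0.004] F [ 1.2 -0.   0.3] w 0.001 g 0.0
[('clamp_handle', [(0.58, [310, 236, 332, 254])]), ('clamp_pad', []), ('key_two', [(0.45, [302, 262, 310, 265])]), ('key_off', [])]
[('clamp_handle', []), ('clamp_pad', []), ('key_two', []), ('key_off', [(0.44, [292, 227, 299, 232]), (0.37, [320, 178, 332, 203])])]
grip0 [array([317., 227.]), array([321., 190.])]
grip1 [array([329., 253.]), array([339., 198.])]
pad1 [array([273., 213.]), array([249., 200.])]
pad0 [array([293., 195.]), array([280., 183.])]
```

```bash
python3 -m creep '[[0.5,-0.75,0,0,0],[0.5,-0.75,0,0,0],[0,0,0,0,0],[0,0,0,0,0]]'
python3 -c "
from h import *
show();shk(-.05,-.11,.07)"
```

```text
time: 55.22
tool_pos: [0.4266, -0.1509, 0.22]
tcp_rot: [2.3, 2.138, 0.001]
wrist_force: [-0.3, 0.1, -0.1]
width: 0.0
grip_force: 0.0
t 55.23 pos [ 0.4266 -0.1509  0.22  ] yaw -0.073 tilt [ 0.001 -0.001] F [-0.3  0.1 -0.1] w 0.0 g 0.0
spin -0.03 shift [ 0.1  -0.02  3.44] alt spin 31.4 q6 -0.32
```

View pics/g.png

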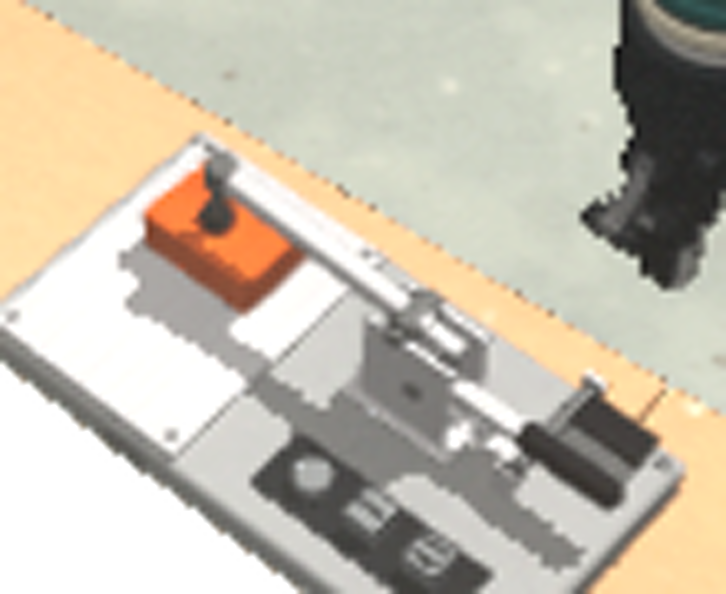

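```bash
python3 -m creep '[[0.1,-0.02,0.8,0,0],[0,0,0.8,0,0],[0,0,0.8,0,0],[0,0,0.7,0,0],[0,0,0.25,0,0],[0,0,0,0,0],[0,0,0,0,0]]'
```

```text
time: 56.1
tool_pos: [0.4271, -0.1463, 0.0537]
tcp_rot: [2.299, 2.137, 0.002]
wrist_force: [-0.2, 0.8, 0.2]
width: 0.001
grip_force: 0.0
```

```bash
python3 -m creep '[[0,0,0.2,0,0],[0,0,0.2,0,0],[0,0,0,0,0],[0,0,0,0,0]]'; python3 -m creep '[[0,0,0.08,0,0],[0,0,0,0,0]]'; python3 -m creep '[[0,0,0.06,0,0],[0,0,0,0,0]]'
```

```text
time: 56.6
tool_pos: [0.4253, -0.1455, 0.0321]
tcp_rot: [-2.301, -2.139, 0.0]
wrist_force: [-0.4, -0.3, -0.3]
width: 0.004
grip_force: 0.0
time: 56.85
tool_pos: [0.4252, -0.1455, 0.028]
tcp_rot: [-2.301, -2.139, 0.0]
wrist_force: [-1.1, 0.3, -0.0]
width: 0.001
grip_force: 0.0
time: 57.1
tool_pos: [0.4258, -0.1457, 0.0253]
tcp_rot: [2.301, 2.139, 0.0]
wrist_force: [-0.1, 0.2, 0.5]
width: 0.004
grip_force: 0.5
```

```bash
python3 -m creep '[[0,0,0.06,0,0],[0,0,0,0,0]]'; python3 -m creep '[[0,0,0.06,0,0],[0,0,0,0,0]]'
```

```text
time: 57.35
tool_pos: [0.4254, -0.1456, 0.022]
tcp_rot: [-2.301, -2.139, 0.0]
wrist_force: [0.2, -0.4, -0.1]
width: -0.0
grip_force: 0.2
time: 57.6
tool_pos: [0.4255, -0.1456, 0.0192]
tcp_rot: [2.301, 2.139, 0.0]
wrist_force: [1.4, 0.6, 2.0]
width: 0.002
grip_force: 0.9
```

```bash
python3 -m creep '[[0,0,0.06,0,0],[0,0,0,0,0]]'; python3 -m creep '[[0,0,0.06,0,0],[0,0,0,0,0]]'
```

```text
time: 57.85
tool_pos: [0.4257, -0.1456, 0.0185]
tcp_rot: [-2.3, -2.139, 0.001]
wrist_force: [-7.5, 3.4, 22.4]
width: 0.001
grip_force: 11.1
time: 58.1
tool_pos: [0.4259, -0.1457, 0.0179]
tcp_rot: [-2.3, -2.138, 0.001]
wrist_force: [-14.7, 5.5, 42.7]
width: -0.001
grip_force: 21.7
```

```bash
python3 -m creep '[[0,0,0.04,0,0],[0,0,0,0,0]]'
```

```text
time: 58.35
tool_pos: [0.426, -0.1458, 0.0175]
tcp_rot: [-2.299, -2.138, 0.001]
wrist_force: [-19.8, 8.8, 57.6]
width: -0.003
grip_force: 28.7
```

```bash
python3 -m creep '[[0,0,-0.4,0,0],[0,0,-0.8,0,0],[0,0,-0.8,0,0],[0,0,-0.8,0,0],[-0.8,-0.3,0,0,0],[-0.8,-0.3,0,0,0],[-0.8,-0.3,0,0,0],[0,0,0,0,0],[0,0,0,0,0]]'
cat > keys.py <<'E'
from h import *
S=shots();p=S[0]
b=cv2.resize(cv2.convertScaleAbs(p["pixels"][180:270,240:350,::-1],alpha=1.5),None,fx=6.6,fy=6.6,interpolation=cv2.INTER_CUBIC)
a=cv2.imread("pics/g.png")
for nm,(u,v) in dict(off=(313,470),one=(372,510),two=(432,553),ref_bracket=(410,390),ref_corner=(172,435)).items():
    h=20; T=a[v-h:v+h,u-h:u+h]; W=b[v-h-20:v+h+20,u-h-20:u+h+20]
    r=cv2.matchTemplate(W,T,cv2.TM_CCOEFF_NORMED);_,m,_,l=cv2.minMaxLoc(r); print(nm,"dx,dy px*6.6:",l[0]-20,l[1]-20,round(m,3),"bright",T.mean().round(),b[v-h:v+h,u-h:u+h].mean().round())
E
python3 keys.py; python3 -c "
from h import *
show()
c,n=np.cos(-.07),np.sin(-.07)
p=bot.read_camera('scene')
for y in(-.034,-.11):
  for z in(.047,.054): print((proj(p,[.4836+c*-.05-n*y,-.0399+n*-.05+c*y,z])[0]-[240,180])*6.6)"
```

```text
time: 59.48
tool_pos: [0.3715, -0.2614, 0.1507]
tcp_rot: [-2.301, -2.137, -0.001]
wrist_force: [-0.9, 0.4, -0.3]
width: 0.003
grip_force: 0.0
off dx,dy px*6.6: 1 -7 0.946 bright 140.0 141.0
one dx,dy px*6.6: 0 0 0.999 bright 143.0 141.0
two dx,dy px*6.6: 0 6 0.72 bright 131.0 124.0
ref_bracket dx,dy px*6.6: 0 0 0.994 bright 116.0 113.0
ref_corner dx,dy px*6.6: 0 0 0.999 bright 227.0 225.0
t 59.58 pos [ 0.372  -0.261   0.1508] yaw -0.072 tilt [-0.     0.001] F [-0.3  0.5  0.5] w -0.0 g 0.0
[310.82357851 471.86718132]
[311.0970097  464.35701879]
[427.21637221 558.19245931]
[427.98757072 550.87463155]
```

```bash
python3 -m creep '[[0,0,0,0,0],[0,0,0,0,0],[0,0,0,0,0],[0,0,0,0,0]]'; python3 -c "
from h import *
shk(-.05,-.034,.075)"
```

```text
time: 60.12
tool_pos: [0.3719, -0.2619, 0.1512]
tcp_rot: [2.301, 2.139, -0.0]
wrist_force: [-0.7, 0.1, -0.1]
width: 0.002
grip_force: 0.0
spin -0.03 shift [3.91 0.92 1.96] alt spin 31.4 q6 -0.6
```

```bash
python3 -m creep '[[0.78,0.184,0,0,0],[0.78,0.184,0,0,0],[0.78,0.184,0,0,0],[0.78,0.184,0,0,0],[0.78,0.184,0,0,0],[0,0,0,0,0],[0,0,0.8,0,0],[0,0,0.8,0,0],[0,0,0.5,0,0],[0,0,0.3,0,0],[0,0,0,0,0],[0,0,0,0,0]]'
python3 -m creep '[[0,0,0.1,0,0],[0,0,0.1,0,0],[0,0,0.06,0,0],[0,0,0,0,0]]'
```

```text
time: 61.62
tool_pos: [0.433, -0.0714, 0.0322]
tcp_rot: [2.3, 2.137, 0.002]
wrist_force: [0.1, -0.3, -0.4]
width: 0.001
grip_force: 0.0
time: 62.12
tool_pos: [0.4326, -0.0709, 0.0189]
tcp_rot: [2.3, 2.139, 0.001]
wrist_force: [-0.8, -0.2, 6.7]
width: -0.003
grip_force: 3.3
```

```bash
python3 -m creep '[[0,0,0.06,0,0],[0,0,0.02,0,0],[0,0,0,0,0]]'
python3 -m creep '[[0,0,-0.4,0,0],[0,0,-0.8,0,0],[0,0,-0.8,0,0],[0,0,-0.8,0,0],[-0.8,-0.3,0,0,0],[-0.8,-0.3,0,0,0],[-0.8,-0.3,0,0,0],[-0.8,-0.3,0,0,0],[-0.8,-0.3,0,0,0],[0,0,0,0,0]]'; python3 keys.py
python3 - <<'E'
from h import *
p=bot.read_camera("scene");c,n=np.cos(-.07),np.sin(-.07)
for uv in((618,433),(595,395),(660,435),(635,470)):
    w=ray(p,np.array(uv)/6.6+[240,180],.054);d=w[:2]-[.4836,-.0399];print(w,d@[c,n],d@[-n,c])
show()
E
```

```text
time: 62.5
tool_pos: [0.4329, -0.071, 0.0181]
tcp_rot: [-2.301, -2.139, 0.0]
wrist_force: [-13.5, 2.4, 35.5]
width: -0.001
grip_force: 17.7
time: 63.75
tool_pos: [0.3412, -0.2665, 0.1538]
tcp_rot: [-2.305, -2.134, 0.001]
wrist_force: [0.6, 0.7, -1.2]
width: 0.002
grip_force: 0.0
off dx,dy px*6.6: 0 0 1.0 bright 140.0 136.0
one dx,dy px*6.6: 0 0 0.999 bright 143.0 139.0
two dx,dy px*6.6: 0 0 0.999 bright 131.0 128.0
ref_bracket dx,dy px*6.6: 0 0 0.994 bright 116.0 112.0
ref_corner dx,dy px*6.6: 0 0 0.999 bright 227.0 224.0
[ 0.54165377 -0.18263466  0.054     ] 0.06789486674070459 -0.13832465370404942
[ 0.55411164 -0.16059323  0.054     ] 0.07878058741485044 -0.1154658667223893
[ 0.55366283 -0.20021867  0.054     ] 0.081104389398059 -0.1550256540588932
[ 0.52810857 -0.20151277  0.054     ] 0.05570322818835301 -0.15810392446168928
t 63.9 pos [ 0.3424 -0.264   0.1537] yaw -0.073 tilt [-0.001  0.001] F [ 0.3 -0.3 -0. ] w 0.001 g 0.0
```

```bash
python3 -c "
from h import *
shk(.079,-.148,.09)"
```

```text
spin -0.03 shift [1.71 4.08 1.71] alt spin 31.4 q6 -0.64
```

```bash
python3 -m creep '[[0.29,0.68,0,0,0],[0.29,0.68,0,0,0],[0.29,0.68,0,0,0],[0.28,0.68,0,0,0],[0.28,0.68,0,0,0],[0.28,0.68,0,0,0],[0,0,0,0,0],[0,0,0.7,0,0],[0,0,0.7,0,0],[0,0,0.6,0,0],[0,0,0.4,0,0],[0,0,0,0,0]]'
python3 -m creep '[[0,0,0.1,0,0],[0,0,0.1,0,0],[0,0,0,0,0]]'
python3 -c "
from h import *
show();shk(.079,-.148,.043)"
```

```text
time: 65.4
tool_pos: [0.5503, -0.1933, 0.0324]
tcp_rot: [-2.298, -2.137, 0.003]
wrist_force: [0.1, -0.6, 1.0]
width: -0.003
grip_force: 0.0
time: 65.78
tool_pos: [0.5533, -0.195, 0.0252]
tcp_rot: [2.299, 2.137, 0.002]
wrist_force: [0.5, -0.3, 2.0]
width: 0.001
grip_force: 1.0
t 65.78 pos [ 0.5533 -0.195   0.0252] yaw -0.073 tilt [ 0.002 -0.001] F [ 0.5 -0.3  2. ] w 0.001 g 1.0
spin -0.03 shift [ 0.04 -0.03  0.08] alt spin 31.4 q6 -0.31
```

```bash
python3 -m creep '[[0,0,0.08,0,0],[0,0,0.08,0,0],[0,0,0,0,0]]'; python3 -m creep '[[0,0,0.05,0,0],[0,0,0.05,0,0],[0,0,0,0,0]]'
cat > cl.py <<'E'
from h import *
for p in shots():
  print([(n,[(round(d['score'],2),[int(v) for v in d['bbox']]) for d in bot.look_for(n,p)]) for n in('clamp_handle','clamp_pad','release_lever')])
E
python3 cl.py
```

```text
time: 66.15
tool_pos: [0.5528, -0.1947, 0.0162]
tcp_rot: [2.3, 2.138, 0.001]
wrist_force: [1.8, -1.2, 2.9]
width: 0.003
grip_force: 0.9
time: 66.53
tool_pos: [0.553, -0.1944, 0.0126]
tcp_rot: [2.301, 2.138, 0.001]
wrist_force: [-0.9, 0.5, 10.3]
width: 0.006
grip_force: 4.2
[('clamp_handle', []), ('clamp_pad', []), ('release_lever', [(0.69, [239, 198, 344, 288])])]
[('clamp_handle', [(0.49, [306, 198, 316, 196])]), ('clamp_pad', []), ('release_lever', [])]
```

```bash
python3 -m creep '[[0,0,-0.5,0,0],[0,0,-0.8,0,0],[0,0,-0.8,0,0],[0,0,-0.8,0,0],[0,0,-0.8,0,0],[0,0,-0.8,0,0],[0,0,-0.8,0,0],[0,0,-0.5,0,0],[0,0,0,0,0],[0,0,0,0,0]]'
python3 cl.py
python3 - <<'E'
from h import *
show();S=shots()
M=[(p,r[0]["mask"]) for p in S for r in[bot.regions_of("sample",p)] if r]
D=((.052,.075,.03),.041);print([np.round(fit(k,*D),4) for k in(M,M[:1],M[1:])])
q=fit(M,*D);to(q[0],q[1],.058,q[2])
E
```

```text
time: 68.18
tool_pos: [0.5511, -0.1939, 0.2988]
tcp_rot: [-2.298, -2.137, 0.002]
wrist_force: [0.5, -0.4, -0.7]
width: -0.002
grip_force: 0.0
[('clamp_handle', []), ('clamp_pad', [(0.59, [293, 193, 302, 199]), (0.52, [183, 186, 188, 193]), (0.37, [196, 180, 217, 200])]), ('release_lever', [])]
[('clamp_handle', [(0.46, [303, 189, 321, 200])]), ('clamp_pad', [(0.4, [280, 181, 299, 184])]), ('release_lever', [(0.42, [314, 180, 324, 202])])]
t 68.58 pos [ 0.552  -0.1944  0.3006] yaw -0.073 tilt [-0.001  0.   ] F [ 0.8  0.  -0.9] w -0.001 g 0.0
[array([ 0.5195,  0.0546, -0.0864,  0.0781]), array([ 0.5177,  0.0545, -0.1071,  0.0656]), array([0.5212, 0.0565, 3.0555, 0.075 ])]
spin 0.13 shift [ 4.9  -1.08  5.3 ] alt spin -31.3 q6 -0.31
```

```bash
python3 -m creep '[[0.7,-0.16,0,0,0.85],[0.7,-0.16,0,0,0.85],[0.7,-0.16,0,0,0.85],[0.7,-0.16,0,0,0.85],[0.7,-0.16,0,0,0.85],[0.7,-0.15,0,0,0.85],[0.7,-0.15,0,0,0.85],[0,0,0,0,0.85],[0,0,0.8,0,0.85],[0,0,0.8,0,0.85],[0,0,0.8,0,0.85],[0,0,0.8,0,0.85],[0,0,0.8,0,0.85],[0,0,0.8,0,0.85],[0,0,0.49,0,0.85],[0,0,0,0,0.85],[0,0,0,0,0],[0,0,0,0,0],[0,0,0,0,0],[0,0,0,0,0]]' 60
python3 -m creep '[[0,0,0,0,0],[0,0,-0.3,0,0],[0,0,-0.1,0,0],[0,0,0,0,0]]' 60
```

```text
time: 71.28
tool_pos: [0.5172, 0.0537, 0.0389]
tcp_rot: [2.299, 2.137, 0.004]
wrist_force: [-0.6, -1.8, 6.1]
width: 0.567
grip_force: 61.8
time: 71.78
tool_pos: [0.5157, 0.054, 0.0574]
tcp_rot: [2.3, 2.138, 0.002]
wrist_force: [0.1, -0.5, -1.7]
width: 0.569
grip_force: 62.1
```

```bash
python3 -m creep '[[0,0,-0.6,0,0],[0,0,-0.8,0,0],[0,0,-0.8,0,0],[0,0,-0.8,0,0],[0,0,-0.8,0,0],[0,0,-0.8,0,0],[0,0,-0.2,0,0],[0,0,0,0,0],[0,0,0,0,0]]' 60
python3 -c "
from h import *
show();to(.4878,-.3807,.037,-.07)"
```

```text
time: 72.9
tool_pos: [0.5139, 0.0539, 0.294]
tcp_rot: [-2.299, -2.137, 0.005]
wrist_force: [0.0, 0.1, -2.9]
width: 0.567
grip_force: 62.7
t 72.9 pos [0.5139 0.0539 0.294 ] yaw -0.073 tilt [-0.004 -0.   ] F [ 0.   0.1 -2.9] w 0.567 g 62.7
spin -0.03 shift [-8.7   0.11  5.58] alt spin 31.4 q6 0.13
```

```bash
python3 -m creep '[[-0.725,0.01,0,0,0],[-0.725,0.01,0,0,0],[-0.725,0.01,0,0,0],[-0.725,0.01,0,0,0],[-0.725,0.01,0,0,0],[-0.725,0.01,0,0,0],[-0.725,0.01,0,0,0],[-0.725,0.01,0,0,0],[-0.725,0.01,0,0,0],[-0.725,0.01,0,0,0],[-0.725,0.01,0,0,0],[-0.725,0.01,0,0,0],[0,0,0,0,0],[0,0,0.8,0,0],[0,0,0.8,0,0],[0,0,0.8,0,0],[0,0,0.8,0,0],[0,0,0.8,0,0],[0,0,0.8,0,0],[0,0,0.6,0,0]]' 60
python3 -m creep '[[0,0,0.15,0,0],[0,0,0,0,0],[0,0,0,0,0]]'
```

```text
time: 75.4
tool_pos: [0.4877, -0.3777, 0.023]
tcp_rot: [-2.297, -2.136, 0.0]
wrist_force: [0.7, -0.6, -3.4]
width: 0.568
grip_force: 62.7
time: 75.78
tool_pos: [0.4907, -0.3811, 0.0209]
tcp_rot: [2.299, 2.137, 0.001]
wrist_force: [0.3, 0.1, -2.5]
width: 0.566
grip_force: 62.8
```

```bash
python3 -m creep '[[0,0,0.1,0,0],[0,0,0.1,0,0],[0,0,0,0,0],[0,0,0,0,0]]';python3 -m creep '[[0,0,0.05,0,0],[0,0,0,0,0],[0,0,0,0,0]]'
```

```text
time: 76.28
tool_pos: [0.4894, -0.3803, 0.0091]
tcp_rot: [-2.301, -2.139, -0.0]
wrist_force: [0.2, -0.2, -1.8]
width: 0.572
grip_force: 62.8
time: 76.65
tool_pos: [0.4898, -0.3807, 0.0071]
tcp_rot: [2.3, 2.138, 0.0]
wrist_force: [-0.1, -0.8, 0.4]
width: 0.567
grip_force: 63.3
```

Contact with the board as predicted (0.007); release and retreat, then check.

```bash
python3 -m creep '[[0,0,0.02,0,0],[0,0,0,0,0.75],[0,0,0,0,0.85],[0,0,0,0,0.85],[0,0,-0.6,0,0.85],[0,0,-0.8,0,0.85],[0,0,-0.8,0,0.85],[0,0,-0.8,0,0.85],[0,0,-0.8,0,0.85],[0,0,-0.8,0,0.85],[-0.6,-0.5,0,0,0.85],[-0.6,-0.5,0,0,0.85],[-0.6,-0.5,0,0,0.85],[0,0,0,0,0.85],[0,0,0,0,0.85]]'
python3 keys.py; python3 - <<'E'
from h import *
show();S=shots()
D=dict(sample=((.052,.075,.03),.009),spacer=((.035,.09,.02),.004))
for t,d in D.items():
    M=[(p,r[0]["mask"]) for p in S for r in[bot.regions_of(t,p)] if r]; print(t,np.round(fit(M,*d),4))
for p in S: print([(n,[(round(d['score'],2),[int(v) for v in d['bbox']]) for d in bot.look_for(n,p)]) for n in('wedge0','tape','tin','clamp_pad','clamp_handle','release_lever')])
E
```

```text
time: 78.53
tool_pos: [0.4083, -0.4643, 0.2354]
tcp_rot: [-2.301, -2.138, -0.001]
wrist_force: [-0.7, 0.7, 0.1]
width: 0.85
grip_force: 0.0
off dx,dy px*6.6: 0 0 0.997 bright 140.0 146.0
one dx,dy px*6.6: -2 -1 0.695 bright 143.0 115.0
two dx,dy px*6.6: 0 0 0.999 bright 131.0 139.0
ref_bracket dx,dy px*6.6: 0 0 0.996 bright 116.0 122.0
ref_corner dx,dy px*6.6: 0 0 0.988 bright 227.0 229.0
t 78.62 pos [ 0.4088 -0.4639  0.2355] yaw -0.072 tilt [0. 0.] F [-1.2 -0.6 -0. ] w 0.85 g 0.0
sample [ 0.4931 -0.3798 -0.0889  0.0728]
spacer [ 0.4828  0.3546 -0.2008  0.446 ]
[('wedge0', [(0.4, [196, 196, 202, 199])]), ('tape', [(0.74, [183, 211, 203, 235])]), ('tin', [(0.79, [315, 297, 335, 327])]), ('clamp_pad', []), ('clamp_handle', [(0.43, [305, 220, 320, 234])]), ('release_lever', [(0.49, [311, 239, 340, 251])])]
[('wedge0', [(0.58, [363, 243, 391, 268]), (0.23, [229, 179, 343, 244]), (0.23, [302, 188, 326, 200])]), ('tape', [(0.67, [158, 267, 193, 284]), (0.3, [320, 224, 329, 231]), (0.28, [292, 225, 298, 233])]), ('tin', [(0.86, [362, 245, 392, 267]), (0.71, [99, 201, 173, 259])]), ('clamp_pad', []), ('clamp_handle', [(0.42, [305, 187, 324, 198])]), ('release_lever', [(0.56, [310, 180, 338, 201]), (0.39, [371, 180, 427, 227])])]
```

```bash
python3 - <<'E'
from h import *
S=shots();p=S[0]
print([[(round(d["score"],2),[int(v) for v in d["bbox"]]) for d in bot.look_for("spacer",q)] for q in S])
im=p["pixels"].astype(int);r,g,b=im[...,0],im[...,1],im[...,2]
for n,m,z in(("red",(r>90)&(r>2*g),.009),("yel",(r>90)&(g>.7*r)&(b<.45*r),.009),("wood",(r>130)&(g>.6*r)&(g<.85*r)&(b<.65*r)&(b>.3*r),.015)):
    k=np.zeros_like(m);k[165:215,168:232]=m[165:215,168:232];nn,l,s,c=cv2.connectedComponentsWithStats(k.astype(np.uint8))
    for i in range(1,nn):
        if s[i,4]>12:
            d=ray(p,c[i],z)[:2]-[.4699,.3793];cc,sn=np.cos(-.19),np.sin(-.19);print(n,s[i].tolist(),"tray xy",d@[cc,sn],d@[-sn,cc])
E
```

```text
[[], [(0.77, [132, 217, 166, 232]), (0.2, [363, 244, 391, 269])]]
red [196, 198, 9, 7, 32] tray xy -0.03221867487502572 -0.046808341355202863
yel [188, 212, 8, 3, 15] tray xy -0.08906791731056173 -0.07383509637057688
wood [212, 198, 20, 17, 245] tray xy 0.017056158956708253 -0.13202828802271172
```

```bash
python3 - <<'E'
from h import *
S=shots();p=S[1]
m=bot.regions_of("spacer",p)[0]["mask"];q=fit([(p,m)],(.035,.09,.02),.004);print(m.sum(),q)
cc,sn=np.cos(-.19),np.sin(-.19);f=lambda d:(d@[cc,sn],d@[-sn,cc])
print(f(q[:2]-[.4699,.3793]))
for p,(l,t,w,h) in((S[0],(165,160,70,62)),(S[1],(90,195,90,70))):
    im=p["pixels"][t:t+h,l:l+w].astype(np.uint8);H=cv2.cvtColor(im,cv2.COLOR_RGB2HSV)
    for n,a,b in(("red",0,6),("wood",8,20),("yel",22,32)):
        k=((H[...,0]>=a)&(H[...,0]<=b)&(H[...,1]>130)).astype(np.uint8);nn,_,s,c=cv2.connectedComponentsWithStats(k)
        for i in range(1,nn):
            if s[i,4]>8: print(n,s[i].tolist(),np.round(c[i]+[l,t],1),np.round(f(ray(p,c[i]+[l,t],.01)[:2]-[.4699,.3793]),3))
    print("dark/arm px mean",im.mean((0,1)))
E
```

```text
437 [ 0.48225538  0.35393645 -0.19869247  0.07564482]
(np.float64(0.016923172335741712), np.float64(-0.02257369357592166))
red [31, 38, 9, 7, 33] [199.7 201.2] [-0.032 -0.047]
yel [19, 52, 16, 10, 111] [191.3 217.5] [-0.1   -0.091]
dark/arm px mean [84.98894009 91.13110599 80.08225806]
red [55, 44, 15, 8, 79] [152.3 242.7] [-0.032 -0.046]
wood [7, 0, 83, 51, 986] [147.2 208.4] [ 0.065 -0.014]
wood [41, 23, 33, 15, 381] [146.7 225.2] [ 0.016 -0.021]
wood [0, 29, 5, 16, 44] [ 91.2 233.1] [-0.023  0.133]
yel [24, 42, 15, 8, 82] [120.9 240.3] [-0.034  0.044]
dark/arm px mean [95.63968254 84.85809524 71.16396825]
```

```bash
python3 -c "
from workcell import bot
print(bot.finish_job())"
```

```text
the job is handed in; nothing more can be done
None
```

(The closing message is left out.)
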